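# Make up a square plate pack in a sloped drill jig and close the drill leaf on it

## Task

Make up the pack for drilling: lay the black plate and the blue plate, in either order, on the brown backing board in the sloped stand, long edges across the slope, and jog all three sheets square, tight up against both the lower ledge and the left-hand side fence. Then bring the hinged drill leaf down, without slamming it, until it lies flat and firm on the pack, and leave the other things on the bench where they are.

Things in the scene. Friction and masses are not known exactly. Their poses are not given: they have to be found in the camera images.
- stand: Grey steel squaring stand, fixed to the bench; its 8 mm thick deck slopes 25 degrees, rising away from the robot (stand yaw up to 15 degrees). Origin: the spot on the deck's top, 40 mm above the bench, under the middle of a correctly squared sheet. Axes: x up the slope, y level to the left, z square off the deck. Deck surface: x -32 to +99, y -77 to +55 mm; right side open.
- ledge (a point): Middle of the top inner edge of the aluminium lower ledge, at (-32, 0, 19) mm in the stand's frame. The ledge is a bar along y (-70 to +58 mm), 12 mm thick, standing 19 mm off the deck; its inner face looks up the slope. A sheet lying against it has its centre at x = 0.
- side_fence (a point): Middle of the top inner edge of the aluminium side fence on the left, at (5, 55, 19) mm in the stand's frame. The fence is a bar along x (-32 to +42 mm), 12 mm thick, standing 19 mm off the deck; its inner face looks right (-y). A sheet lying against it has its centre at y = 0.
- hinge_pin (a point): Middle of the leaf's hinge pin, which runs along the stand's y at (110, 0, 21.5) mm in the stand's frame, above two hinge blocks at the top of the deck.
- leaf (a joint): Angle of the drill leaf about the hinge pin, rad: 0 = flat on a full 18 mm pack, 2.01 = vertical, starts open at 2.1 to 2.3 (leaning back). A 5 mm aluminium plate, 108 mm wide, 16 to 132 mm from the pin, then a 44 mm wide tab to 150 mm; pads beneath bear on the pack. Stiff hinge (0.22 N m): it stays where left. A lip under its right edge blocks it if sheets stand 4 mm off the side fence.
- leaf_tab (a point): Centre of the finger tab (red disc, showing on both faces) on the leaf's outer face, 140 mm from the hinge pin along the leaf and 4.5 mm off the plane through the pin; 10 mm from the tab's end. Leaf closed: the outer face looks up the deck's normal; open: away from the robot. Short bushes stand 4 mm out of the face, 88 to 132 mm from the pin, 30 mm or more off the middle line.
- backing_board: Brown wood-fibre backing board, 64 x 110 x 6 mm, about 60 g, lying crooked in the stand a little clear of the ledge and the fence; the bottom sheet of the pack. Origin: centre of its underside; x across its 64 mm, y along its 110 mm, z through its thickness.
- black_plate: Black anodised aluminium plate, 64 x 110 x 6 mm, about 115 g, lying flat on the bench to the right of the stand. Origin: centre of its underside; x across its 64 mm (the way to grip it), y along its 110 mm.
- blue_plate: Blue plastic plate, 64 x 110 x 6 mm, about 70 g, lying flat on the bench to the right of the stand. Origin: centre of its underside; x across its 64 mm (the way to grip it), y along its 110 mm.
- cutters: Red-handled side cutters, 152 mm long, 14 mm high, lying on the green mat; bystander. Origin: centre of its underside.
- ipa_bottle: Grey dropper bottle with a red cap, 53 mm across, 158 mm tall; bystander. Origin: centre of its underside.
- flux_tin: Round white tin, 50 mm across, 19 mm high; bystander. Origin: centre of its underside.
- driver_a: Red screwdriver, 169 mm long, 21 mm high, lying to the left of the stand; bystander. Origin: centre of its underside.
- tape_measure: Yellow and black pocket tape measure, 39 x 93 x 64 mm; bystander. Origin: centre of its underside.

How it is judged:
On the way:
1. both plates lie on the backing board in the stand, the leaf still up (x of backing_board in the frame of stand between -0.01 and 0.045 m and y of backing_board in the frame of stand between -0.045 and 0.01 m and x of black_plate in the frame of stand between -0.01 and 0.045 m and y of black_plate in the frame of stand between -0.045 and 0.01 m and x of blue_plate in the frame of stand between -0.01 and 0.045 m and y of blue_plate in the frame of stand between -0.045 and 0.01 m and z of black_plate in the frame of stand between 0.004 and 0.0145 m and z of blue_plate in the frame of stand between 0.004 and 0.0145 m and value of joint leaf above 1 rad), for 0.2 s.
At the end, for the whole second after the job is handed in: Backing board at the bottom and both plates on it, all three lying flat on the slope with long edges across it, each within 2.5 mm of the lower ledge and of the side fence and turned by less than 2 degrees; the drill leaf closed on the pack to within 0.03 rad; everything at rest (x of backing_board in the frame of stand between -0.003 and 0.0025 m and y of backing_board in the frame of stand between -0.0025 and 0.003 m and angle between the x axis of each of backing_board, black_plate, blue_plate and the x axis of stand, either way round below 0.035 rad and angle between the z axis of each of backing_board, black_plate, blue_plate and the z axis of stand, either way round below 0.05 rad and x of black_plate in the frame of stand between -0.003 and 0.0025 m and y of black_plate in the frame of stand between -0.0025 and 0.003 m and x of blue_plate in the frame of stand between -0.003 and 0.0025 m and y of blue_plate in the frame of stand between -0.0025 and 0.003 m and z of backing_board in the frame of stand between -0.003 and 0.003 m and z of black_plate in the frame of stand between 0.004 and 0.0145 m and z of blue_plate in the frame of stand between 0.004 and 0.0145 m and value of joint leaf between -0.06 and 0.03 rad and linear speed of each of backing_board, black_plate, blue_plate below 0.02 m/s); the robot touches nothing.
It fails at once if the leaf is slammed (swings shut faster than 4 rad/s) (velocity of joint leaf below -4 rad/s).
It fails at once if a bystander is moved by more than 30 mm (distance of any of ipa_bottle, flux_tin, driver_a, tape_measure from where it was at the start of the episode above 0.03 m).
It also fails if it takes over 72 s, if anything falls off the work surface, if the arm or the gripper's body presses on something with over 40 N, if the wrist force passes 120 N, or if a joint passes its speed limit or range.

## Robot

A 6-joint arm with a two-finger parallel gripper is mounted at the origin on a cart in front of the work surface, level with it; the furniture and walls round the work are solid. World frame = base frame: x ahead of the robot, y to its left, z up, the work surface at z = 0. Lengths are in m, angles in rad, forces in N, time in s.
With the tool pointing down it reaches from about 0.225 to 0.725 m from the base axis. Payload 3.1 kg.
Tool frame: the origin (TCP) lies midway between the tips of the shut fingers; the grasp point (between the pads) lies 19 mm behind it; z points along the fingers, y is the line along which they close (so a half turn about z gives the same grasp; the last joint's range is limited). The gripper opens to 85 mm and grips with 20 to 120 N. Pads are 22 mm wide; open, the fingers measure 114 mm over their backs; the gripper's body (76 mm by 85 mm) begins 54 mm behind the grasp point. The pads swing forward as they close: fully open they stand 13 mm farther back than shut.
Start: joints at [-1.228, 0.048, 0.099, 1.622, 0, 1.443], TCP at [0.238, -0.468, 0.231] pointing down, gripper open.
Joint ranges: [-2.91, 2.91], [-0.99, 1.94], [-1.21, 1.42], [-2.12, 2.29], [-1.49, 1.47], [-3.14, 3.14]. Speed limits (rad/s): [2.79, 2.79, 3.14, 3.14, 3.14, 3.14].

## Interface

Orientations are given as a unit quaternion [x, y, z, w].
In Python, from rig import robot, vision, ticket gives the robot as it stands.
- The arm moves only by the tool send_rows, never from a script. Its argument "commands" is a list of rows, each a list of 3 entries, a list of its own where there are three numbers: the shift along the tool's x, y, z in units of 40 mm (1.0 is 40 mm), then the turn, a rotation vector about the tool's x, y, z in units of 5 degrees (1.0 is 5 degrees), then the closure, from -1 (fully open) to 1 (shut). In form: [[[dx, dy, dz], [rx, ry, rz], fingers], ...]. A call has 1 to 12 rows; each row shifts and turns the commanded pose from where the row before left it, along the tool's axes as they then stand; what a row does not reach is not made up. A row lasts 1/12 s, in which the tool goes at most 41.7 mm and 7.16 degrees, less where a joint would pass 70% of its speed; a pose out of reach is approached as far as the arm can. A call is refused whole if a number of a shift passes 1 or a number of a turn 1, either way. A call with a gripper value outside its range is refused whole. The fingers move at their own pace and stop on an object; "grip_force" is the grip in N (left out, the last holds). Time passes only in rows, so rows that do not move let the fingers close. It gives the time, the measured TCP pose, the force, the opening and the grip force at its end, in the units of the state.
- robot.get_state(): the state, without advancing time (a new reading comes with each control period).
- vision.capture(name): name is "scene" or "top"; returns a dict with "image" (384x512x3 uint8, red, green, blue), "depth" (384x512 float32, m along the optical axis (not along the pixel's ray), 0 where there is no reading), "fx", "fy", "cx", "cy" (pixels), "xyz" and "orientation" of the camera in the world. Camera axes: x right, y up, looking along -z (the intrinsics and any distortion apply to the point x, -y, -z); pixel columns grow to the right and rows downward; lengths in m; the calibration is good to about 2 mm. A picture is of the moment at which its call begins.
- ticket.sign_off(): hands the job in; it is judged then, once.
The state is a dict: "clock": time; "q": joint angles; "qd": joint speeds; "joint_torque": joint torques, N m; "eef_pos": TCP position; "tool_rot": TCP orientation; "ft_force": force on the tool from outside, world axes, zero at the start; "ft_torque": the same for the moment, N m; "width": finger opening in m; "grasp_force": force on a finger pad.
Only numpy, scipy, OpenCV 4.12 (cv2) and the standard library are available. Lean on these libraries where they do the work, as an engineer would, in place of code of your own. Each camera call takes 0.05 s, during which the arm holds its last target. There are 200 camera calls.

## Working session

There is one attempt and no reset: what is moved stays moved. The work goes in short steps, Python scripts to look and compute and a tool call to move; the robot and the scene stay as the last step left them, time stands still between calls to the robot, and variables do not carry over. Pictures are saved under pics/ and viewed, at most 11 in all, crops included, and the job is handed in when it is done.

Besides the shell and the picture viewer there is one more tool, called after ">>>" as name(argument=value, ...), one argument or row to a line, values as JSON. send_rows: Moves the arm, as the interface text tells. Its arguments: {"type":"object","properties":{"commands":{"type":"array"},"grip_force":{"type":"number"}},"required":["commands"]}

```bash
ls; mkdir -p pics
python3 - <<'E'
from rig import robot, vision
import cv2,numpy as np
print(robot.get_state())
for n in("scene","top"):
    c=vision.capture(n); np.savez(f"{n}0.npz",**c)
    print(n,c["fx"],c["fy"],c["cx"],c["cy"],c["xyz"],c["orientation"],[k for k in c])
    cv2.imwrite(f"pics/{n}0.png",cv2.resize(c["image"][:,:,::-1],(800,600),interpolation=cv2.INTER_CUBIC))
E
```

```text
pics
{'clock': 0.0, 'q': array([-1.22774485e+00,  4.87449017e-02,  9.75809570e-02,  1.62199377e+00,
       -1.25590007e-05,  1.44300583e+00]), 'qd': array([-0.00052297, -0.00016768,  0.00034843, -0.00054104,  0.0011033 ,
        0.0003703 ]), 'joint_torque': array([ 7.97011544e-04, -3.38784707e+01,  3.20015001e+01,  2.03945779e-02,
       -1.61557309e-04, -1.23401470e-06]), 'eef_pos': array([ 0.23794079, -0.46729542,  0.23011174]), 'tool_rot': array([ 9.72415552e-01,  2.33252226e-01, -1.33076819e-04, -1.17318910e-03]), 'ft_force': array([ 0.15684804,  0.74474665, -1.06505027]), 'ft_torque': array([ 0.02949076, -0.04395686,  0.04852509]), 'grasp_force': 0.0, 'width': 0.08535138681267389}
scene 390.42487196188773 390.42487196188773 262.8249453522367 196.1988599945994 [-0.01284334 -0.37466932  0.55631538] [ 0.42734458 -0.22522768 -0.42196322  0.7672002 ] ['image', 'depth', 'fx', 'fy', 'cx', 'cy', 'xyz', 'orientation']
top 396.995114456906 396.995114456906 260.24385910529253 201.05704657476102 [0.53979878 0.01621967 0.95948946] [-0.03270382  0.03217496  0.70801478 -0.70470583] ['image', 'depth', 'fx', 'fy', 'cx', 'cy', 'xyz', 'orientation']
```

View pics/scene0.png

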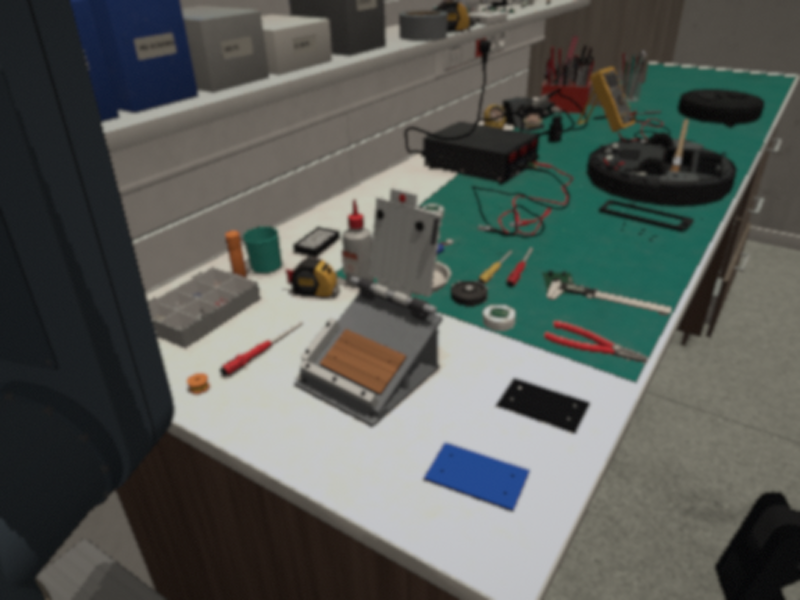

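View pics/top0.png

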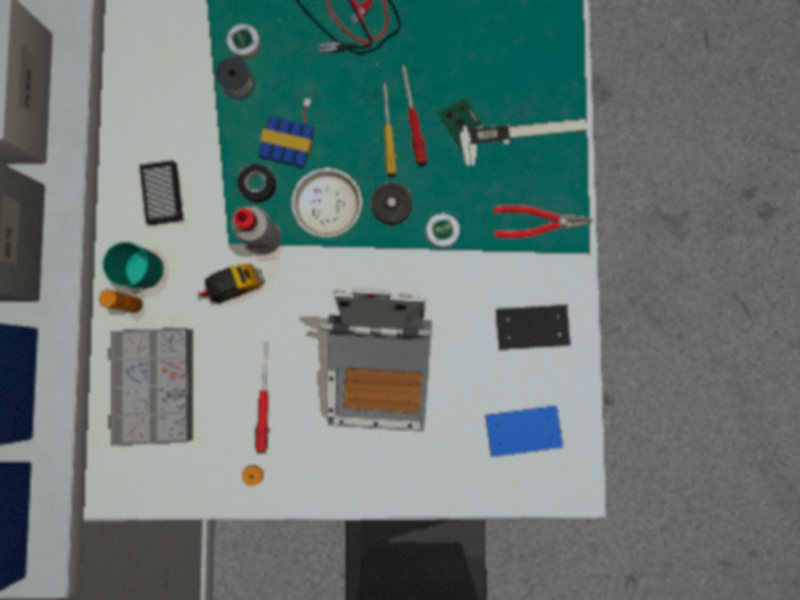

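The scene picture shows the stand (~370,330), blue plate (~477,475) and black plate (~543,405). In the top picture they are at (378,370), (525,430) and (533,327), with up = +x and right = -y.

```bash
cat > h.py <<'E'
import numpy as np,cv2
from scipy.spatial.transform import Rotation as R
def cloud(c):
    d=c["depth"]; v,u=np.mgrid[:d.shape[0],:d.shape[1]]
    p=np.stack([(u-c["cx"])/c["fx"]*d,-(v-c["cy"])/c["fy"]*d,-d],-1)
    return p@R.from_quat(c["orientation"]).as_matrix().T+c["xyz"]
def rays(c,uv):
    uv=np.asarray(uv,float); r=np.stack([(uv[:,0]-c["cx"])/c["fx"],-(uv[:,1]-c["cy"])/c["fy"],-np.ones(len(uv))],-1)
    return r@R.from_quat(c["orientation"]).as_matrix().T
def onplane(c,uv,p0,n):
    r=rays(c,uv); t=((p0-c["xyz"])@n)/(r@n); return c["xyz"]+r*t[:,None]
def proj(c,P):
    q=(np.asarray(P)-c["xyz"])@R.from_quat(c["orientation"]).as_matrix()
    return np.stack([c["cx"]+c["fx"]*q[:,0]/-q[:,2],c["cy"]-c["fy"]*q[:,1]/-q[:,2]],-1)
def masks(c):
    h=cv2.cvtColor(c["image"],cv2.COLOR_RGB2HSV).astype(int); P=cloud(c)
    H,S,V=h[...,0],h[...,1],h[...,2]
    reg=(P[...,0]>.2)&(P[...,0]<.6)&(P[...,1]<.1)&(P[...,1]>-.42)
    return dict(blue=reg&(H>105)&(H<130)&(S>150)&(V>60),black=reg&(V<60)&(P[...,1]<-.17)&(P[...,2]<.03),brown=reg&(H<20)&(S>90)&(V>50)&(P[...,1]>-.2)),P,reg
E
python3 - <<'E'
from h import *
ims=[]
for n in("scene","top"):
    c=dict(np.load(n+"0.npz")); M,P,reg=masks(c)
    print(n,"bench z",np.median(P[...,2][(P[...,0]>.3)&(P[...,0]<.35)&(P[...,1]<-.1)&(P[...,1]>-.14)]))
    for k,m in M.items():
        m=cv2.morphologyEx(m.astype(np.uint8),cv2.MORPH_OPEN,np.ones((3,3)))
        cs,_=cv2.findContours(m,0,2)
        if not cs: print(k,"none"); continue
        ct=max(cs,key=cv2.contourArea)
        mm=np.zeros_like(m); cv2.drawContours(mm,[ct],-1,1,-1); pts=P[(mm>0)&(c["depth"]>0)]
        print(k,mm.sum(),"mean",pts.mean(0).round(4),"med z",np.median(pts[:,2]).round(4))
        if k!="brown":
            uv=ct[:,0]; w=onplane(c,uv,np.array([0,0,.006]),np.array([0,0,1.]))
            r=cv2.minAreaRect((w[:,:2]*1000).astype(np.float32)); print("  rect mm",np.round(r[0],1),np.round(r[1],1),round(r[2],1))
        else:
            A=np.c_[pts[:,:2],np.ones(len(pts))]; s=np.linalg.lstsq(A,pts[:,2],rcond=None)[0]
            print("  plane",s,"slope",np.degrees(np.arctan(np.hypot(*s[:2]))),"yaw",np.degrees(np.arctan2(s[1],s[0])),"res",(A@s-pts[:,2]).std())
            nn=np.array([-s[0],-s[1],1]);nn/=np.linalg.norm(nn)
            w=onplane(c,ct[:,0],pts.mean(0),nn); e1=np.cross([0,-1,0],nn)*-1; e1=np.array([1,0,0])-nn*nn[0]; e1/=np.linalg.norm(e1); e2=np.cross(nn,e1)
            q=(w-pts.mean(0))@np.c_[e1,e2]*1000; r=cv2.minAreaRect(q.astype(np.float32)); print("  rect",r,e1,e2)
u,v,s=(175,210,100,75) if 0 else (0,0,0)
c=np.load("top0.npz")["image"][170:290,195:290,::-1]; a=cv2.resize(c,None,fx=4.2,fy=4.2,interpolation=cv2.INTER_CUBIC)
c=np.load("scene0.npz")["image"][115:275,185:290,::-1]; b=cv2.resize(c,None,fx=3.15,fy=3.15,interpolation=cv2.INTER_CUBIC)
print(a.shape,b.shape)
cv2.imwrite("pics/crop.png",np.hstack([a,b[:504]]))
E
```

```text
scene bench z -0.014357802033132472
blue 1426 mean [ 0.4454 -0.1618  0.0055] med z 0.0056
  rect mm [ 445.7 -160.5] [ 59.8 104.6] 7.4
black 244 mean [ 0.5863 -0.1998  0.0053] med z 0.0053
  rect mm [ 586.7 -200. ] [26.4 60.4] 2.9
brown 1157 mean [0.5093 0.047  0.0481] med z 0.048
  plane [ 0.45912422 -0.02901152 -0.18436197] slope 24.704317553164703 yaw -3.615646281842403 res 0.0013897082806691087
  rect ((0.8094387054443359, 2.07928466796875), (103.87313842773438, 64.61256408691406), 85.552734375) [0.90885892 0.01209572 0.41692823] [ 0.          0.99957943 -0.02899932]
top bench z 0.00046240667159458404
blue 1132 mean [ 0.4495 -0.1595  0.0069] med z 0.0068
  rect mm [ 449.4 -159.8] [ 59.3 106. ] 7.2
black 186 mean [ 0.5896 -0.1993  0.0069] med z 0.0069
  rect mm [ 590.5 -201.1] [57.8 19.2] 89.7
brown 1151 mean [0.5134 0.0492 0.0507] med z 0.0509
  plane [ 0.45415123 -0.03041669 -0.18093914] slope 24.473541140193063 yaw -3.8316508087530883 res 0.0017025164706906775
  rect ((-0.7974853515625, 0.3564109802246094), (102.28648376464844, 64.79993438720703), 85.5361328125) [0.9105736  0.01256683 0.41315589] [ 0.          0.99953773 -0.03040263]
(504, 399, 3) (504, 331, 3)
```

View pics/crop.png

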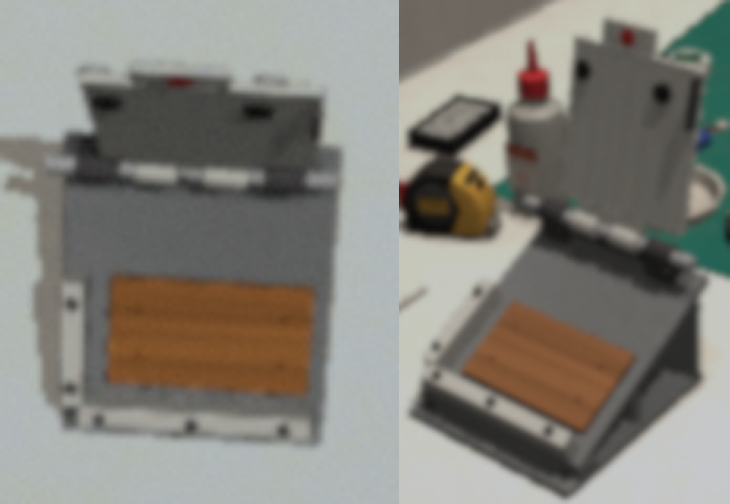

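The crop shows the stand nearly unrotated. The board lies crooked, about 14 mm off the fence and 8 mm off the ledge, and the leaf is open behind it. Next I fit the stand pose by its edges and finish the black plate.

```bash
cat > fit.py <<'E'
from h import *
from scipy.optimize import minimize
C,S=np.cos(np.radians(25)),np.sin(np.radians(25))
def T(p):
    Rm=R.from_euler('z',p[2]).as_matrix()@np.array([[C,0,-S],[0,1,0],[S,0,C]])
    return Rm,np.array([p[0],p[1],.04])
def toW(p,P): Rm,o=T(p); return np.asarray(P)@Rm.T+o
def seg(a,b,n=40): return np.linspace(a,b,n)
E3=3e-3
# (line, bright-side direction) on 19mm tops; last two: deck right edge (bright bench outside), top view only
L=[(seg([-.032,-.065,.019],[-.032,.05,.019]),[-1,0,0]),(seg([-.044,-.065,.019],[-.044,.05,.019]),[1,0,0]),
   (seg([-.028,.055,.019],[.040,.055,.019]),[0,1,0]),(seg([-.028,.067,.019],[.04,.067,.019]),[0,-1,0]),
   (seg([.042,.057,.019],[.042,.065,.019],10),[-1,0,0])]
def score(p,c,V,top):
    s=0
    for l,d in L+([(seg([-.025,-.077,0],[.09,-.077,0]),[0,-1,0])] if top else []):
        d=np.array(d)*E3
        f=lambda P:cv2.remap(V,*[a.astype(np.float32)[None] for a in proj(c,toW(p,P)).T],cv2.INTER_LINEAR)
        s+=(f(l+d)-f(l-d)).mean()*(len(l)/40)
    return -s
def fit(c,top):
    V=cv2.GaussianBlur(c["image"].max(2).astype(np.float32),(0,0),.7)
    best=None
    for y in np.radians([-12,-8,-4,-1,2]):
        for x in np.arange(.47,.54,.006):
            for yy in np.arange(.02,.07,.006):
                s=score([x,yy,y],c,V,top)
                if best is None or s<best[0]: best=(s,[x,yy,y])
    r=minimize(score,best[1],args=(c,V,top),method="Nelder-Mead",options=dict(initial_simplex=np.array(best[1])+np.array([[0,0,0],[.004,0,0],[0,.004,0],[0,0,.03]])))
    return r.x,r.fun
E
python3 - <<'E'
from fit import *
for n in("scene","top"):
    c=dict(np.load(n+"0.npz")); p,s=fit(c,n=="top"); print(n,p[:2].round(4),np.degrees(p[2]).round(2),s)
    P=cloud(c); Rm,o=T(p); Q=(P-o)@Rm
    V=c["image"].max(2); m=(V<65)&(P[...,1]<-.1)&(P[...,1]>-.27)&(P[...,0]>.48)&(P[...,0]<.68)&(P[...,2]<.03)&(P[...,2]>-.01)
    ct=max(cv2.findContours(m.astype(np.uint8),0,2)[0],key=cv2.contourArea)
    r=cv2.minAreaRect((onplane(c,ct[:,0],np.array([0,0,.006]),np.array([0,0,1.]))[:,:2]*1000).astype(np.float32)); print(" black",r,np.median(P[...,2][m]))
    M=masks(c)[0]["brown"].astype(np.uint8); ct=max(cv2.findContours(M,0,2)[0],key=cv2.contourArea)
    w=(onplane(c,ct[:,0],o+Rm[:,2]*.006,Rm[:,2])-o)@Rm*1000; print(" board in stand",cv2.minAreaRect(w[:,:2].astype(np.float32)))
    m=(Q[...,2]>.06)&(abs(Q[...,1])<.06)&(Q[...,0]>.1)&(Q[...,0]<.25)&(Q[...,2]<.17); q=Q[m]
    th=np.arctan2(q[:,2]-.0215,-(q[:,0]-.110)); print(" leaf th",np.median(th),th.std(),m.sum())
    m=(abs(Q[...,2])<.004)&(abs(Q[...,1])<.04)&(Q[...,0]>.055)&(Q[...,0]<.09); print(" deck z",np.median(Q[m][:,2]), "brown z",np.median(Q[M>0][:,2]))
E
```

```text
scene [0.5061 0.0639] -4.38 -146.89414978027344
 black ((602.4639892578125, -177.8728485107422), (61.58189392089844, 105.20116424560547), 3.188732385635376) 0.005286815540113787
 board in stand ((7.91813850402832, -14.844978332519531), (64.41856384277344, 104.14764404296875), 0.09786583483219147)
 leaf th 2.2203332305748704 0.019008509716374127 1750
 deck z -0.0004267123537648156 brown z 0.005529150764724324
top [0.5102 0.0654] -3.01 -178.77078247070312
 black ((607.6298828125, -176.37091064453125), (58.302284240722656, 106.04833221435547), 3.1388492584228516) 0.006845540451026977
 board in stand ((6.346172332763672, -15.589874267578125), (102.56391143798828, 65.26810455322266), 88.8418197631836)
 leaf th 2.186319014365064 0.02246317965527385 969
 deck z 0.001960211444991902 brown z 0.008111849984498659
```

>>> send_rows(
  commands=[
    [[0,0,0],[0,0,-1],-0.75],
    [[0,0,0],[0,0,-1],-0.75],
    [[0,0,0],[0,0,-1],-0.75],
    [[0,0,0],[0,0,-1],-0.75],
    [[0,0,0],[0,0,-1],-0.75],
    [[0,0,0],[0,0,-1],-0.75],
    [[0,0,0],[0,0,-1],-0.75],
    [[0,0,0],[0,0,-1],-0.75],
    [[0,0,0],[0,0,-1],-0.75],
    [[0,0,0],[0,0,-1],-0.75],
    [[0,0,0],[0,0,-1],-0.75],
    [[0,0,0],[0,0,-1],-0.75],
  ],
  grip_force=40,
)

```text
clock: 1.1
eef_pos: [0.238, -0.4675, 0.2306]
tool_rot: [0.724, 0.69, 0.0, -0.001]
ft_force: [-0.2, -0.3, -0.8]
width: 0.0745
grasp_force: 0.0
```

>>> send_rows(
  commands=[
    [[0,0,0],[0,0,-1],-0.75],
    [[0,0,0],[0,0,-1],-0.75],
    [[0.69,0.62,0.27],[0,0,0],-0.75],
    [[0.69,0.62,0.27],[0,0,0],-0.75],
    [[0.69,0.62,0.27],[0,0,0],-0.75],
    [[0.69,0.62,0.27],[0,0,0],-0.75],
    [[0.69,0.62,0.27],[0,0,0],-0.75],
    [[0.69,0.62,0.27],[0,0,0],-0.75],
    [[0.69,0.62,0.27],[0,0,0],-0.75],
    [[0.69,0.62,0.27],[0,0,0],-0.75],
    [[0.69,0.62,0.27],[0,0,0],-0.75],
    [[0.69,0.62,0.27],[0,0,0],-0.75],
  ],
)

```text
clock: 2.1
eef_pos: [0.4512, -0.1619, 0.1223]
tool_rot: [0.663, 0.749, -0.0, -0.0]
ft_force: [1.2, -0.1, 1.0]
width: 0.0747
grasp_force: 0.0
```

```bash
cat > m.py <<'E'
from fit import *
from rig import robot
ST=(.508,.0645,np.radians(-3.7))
def go(pos,yaw=None,Rt=None,show=True):
    """units to go: shift (in tool axes after the turn), turn rotvec in current tool axes"""
    s=robot.get_state(); Rc=R.from_quat(s["tool_rot"])
    if Rt is None and yaw is not None: # tool down, tool y at world yaw
        a=np.radians(yaw); Rt=np.array([[-np.sin(a),np.cos(a),0],[np.cos(a),np.sin(a),0],[0,0,-1]]).T@np.eye(3); Rt=np.c_[[-np.sin(a),np.cos(a),0],[np.cos(a),np.sin(a),0],[0,0,-1]]
    Rt=Rc.as_matrix() if Rt is None else Rt
    turn=np.degrees((Rc.inv()*R.from_matrix(Rt)).as_rotvec())/5
    sh=Rt.T@(np.asarray(pos)-s["eef_pos"])/.04
    print("t",round(s["clock"],2),"pos",s["eef_pos"].round(4),"w",round(s["width"],4),"F",s["ft_force"].round(1),"grip",round(s["grasp_force"],1),"q",s["q"].round(2))
    print("  turn u",turn.round(2),"shift u",sh.round(3),"n",np.linalg.norm(sh).round(2))
def stR(p=ST): # tool square to deck, tool y up the slope, x along stand y
    Rm,_=T(p); return np.c_[Rm[:,1],Rm[:,0],-Rm[:,2]]
def st(x,y,z,p=ST): return toW(p,[[x/1e3,y/1e3,z/1e3]])[0]
def inst(p=ST):
    s=robot.get_state(); Rm,o=T(p); return ((s["eef_pos"]-o)@Rm*1e3).round(1)
E
python3 -c "
from m import *
go([.4475,-.160,-.004],yaw=7.3)"
```

```text
t 2.1 pos [ 0.4512 -0.1619  0.1223] w 0.0747 F [ 1.2 -0.1  1. ] grip 0.0 q [-0.48 -0.07 -0.23  1.41 -0.    0.96]
  turn u [-0.01 -0.   -0.07] shift u [ 0.06  -0.084  3.159] n 3.16
```

>>> send_rows(
  commands=[
    [[0.06,-0.08,0.7],[0,0,0],-0.75],
    [[0,0,0.8],[0,0,0],-0.75],
    [[0,0,0.8],[0,0,0],-0.75],
    [[0,0,0.5],[0,0,0],-0.75],
    [[0,0,0.36],[0,0,0],-0.75],
    [[0,0,0],[0,0,0],-0.75],
    [[0,0,0],[0,0,0],-0.75],
  ],
)

```text
clock: 2.68
eef_pos: [0.4462, -0.1612, -0.004]
tool_rot: [0.663, 0.749, -0.0, -0.001]
ft_force: [1.1, 0.1, 0.7]
width: 0.0748
grasp_force: 0.0
```

>>> send_rows(
  commands=[
    [[0,0,0],[0,0,0],-0.4],
    [[0,0,0],[0,0,0],-0.4],
    [[0,0,0],[0,0,0],-0.4],
    [[0,0,0],[0,0,0],-0.4],
    [[0,0,0],[0,0,0],-0.4],
  ],
)

```text
clock: 3.1
eef_pos: [0.4485, -0.1625, -0.0015]
tool_rot: [0.663, 0.749, 0.0, 0.001]
ft_force: [0.2, 0.8, 4.9]
width: 0.061
grasp_force: 44.4
```

```bash
python3 -c "
from m import *
go(st(20,-5,60),Rt=stR())"
```

```text
t 3.1 pos [ 0.4485 -0.1625 -0.0015] w 0.061 F [0.2 0.8 4.9] grip 44.4 q [-0.49  0.   -0.42  1.15 -0.    0.96]
  turn u [-4.96 -0.45  2.1 ] shift u [ 5.635  1.951 -1.967] n 6.28
```

>>> send_rows(
  commands=[
    [[0,0,-0.3],[0,0,0],-0.4],
    [[0,0,-0.7],[0,0,0],-0.4],
    [[0,0,-0.8],[0,0,0],-0.4],
    [[0,0,-0.7],[0,0,0],-0.4],
    [[0,0,0],[0,0,0],-0.4],
    [[0,0,0],[0,0,0],-0.4],
  ],
)

```text
clock: 3.6
eef_pos: [0.4489, -0.1627, 0.0991]
tool_rot: [0.663, 0.749, 0.001, 0.002]
ft_force: [-0.0, 1.0, -1.3]
width: 0.0614
grasp_force: 43.7
```

Run:
```python
from m import *
from rig import vision
go(st(20,-5,60),Rt=stR())
c=vision.capture("scene"); np.savez("s1.npz",**c)
P=cloud(c); im=c["image"]; h=cv2.cvtColor(im,cv2.COLOR_RGB2HSV)
m=(h[...,0]>105)&(h[...,0]<130)&(h[...,1]>150)&(h[...,2]>50)&(P[...,0]>.3)&(P[...,0]<.55)&(P[...,1]>-.35)&(P[...,1]<0)&(P[...,2]>0)
pt=P[m]; print(m.sum(),pt.mean(0),np.percentile(pt,[2,98],axis=0))
v,u=proj(c,[robot.get_state()["eef_pos"]])[0][::-1]; print(u,v)
cv2.imwrite("pics/g1.png",cv2.resize(im[max(0,int(v)-75):int(v)+75,max(0,int(u)-100):int(u)+100,::-1],None,fx=3.5,fy=3.5,interpolation=cv2.INTER_CUBIC))
```

```text
t 3.6 pos [ 0.4489 -0.1627  0.0991] w 0.0614 F [-0.   1.  -1.3] grip 43.7 q [-0.49 -0.07 -0.28  1.36  0.    0.96]
  turn u [-4.94 -0.44  2.11] shift u [5.637 0.88  0.307] n 5.71
1050 [ 0.44647828 -0.17330795  0.10704774] [[ 0.41321287 -0.21270857  0.10443034]
 [ 0.48091663 -0.11137501  0.10810007]]
308.31145703290247 266.04040315680305
```

View pics/g1.png

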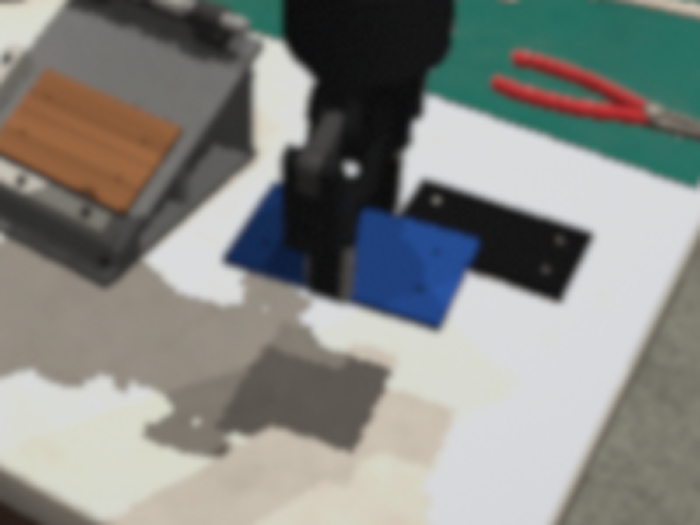

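The plate is held level and centred, with the black plate and stand clear of it. Moving over the stand.

>>> send_rows(
  commands=[
    [[0,0,0],[-0.82,-0.07,0.35],-0.4],
    [[0,0,0],[-0.82,-0.07,0.35],-0.4],
    [[0,0,0],[-0.82,-0.07,0.35],-0.4],
    [[0,0,0],[-0.82,-0.07,0.35],-0.4],
    [[0,0,0],[-0.82,-0.07,0.35],-0.4],
    [[0,0,0],[-0.82,-0.07,0.35],-0.4],
    [[0.8,0.12,0],[0,0,0],-0.4],
    [[0.9,0.15,0],[0,0,0],-0.4],
    [[0.95,0.15,0.1],[0,0,0],-0.4],
    [[0.95,0.15,0.1],[0,0,0],-0.4],
    [[0.95,0.15,0.1],[0,0,0],-0.4],
    [[0.8,0.1,0],[0,0,0],-0.4],
  ],
)

```text
clock: 4.65
eef_pos: [0.4935, 0.0519, 0.0967]
tool_rot: [0.713, 0.669, 0.146, 0.153]
ft_force: [0.7, 1.1, -1.5]
width: 0.0612
grasp_force: 43.8
```

Run:
```python
from m import *
go(st(22,-6,8),Rt=stR()); print(inst())
```

```text
t 4.65 pos [0.4935 0.0519 0.0967] w 0.0612 F [ 0.7  1.1 -1.5] grip 43.8 q [-0.02 -0.49 -0.69  0.94 -0.01  1.61]
  turn u [-0.13 -0.05  0.  ] shift u [0.186 0.26  1.228] n 1.27
[ 11.6 -13.5  57.1]
```

>>> send_rows(
  commands=[
    [[0.18,0.26,0.2],[-0.13,-0.05,0],-0.4],
    [[0,0,0.5],[0,0,0],-0.4],
    [[0,0,0.3],[0,0,0],-0.4],
    [[0,0,0.2],[0,0,0],-0.4],
    [[0,0,0],[0,0,0],-0.4],
    [[0,0,0],[0,0,0],-0.4],
  ],
)

```text
clock: 5.15
eef_pos: [0.5242, 0.0546, 0.0589]
tool_rot: [0.713, 0.667, 0.148, 0.159]
ft_force: [0.1, -0.2, -1.0]
width: 0.0615
grasp_force: 43.8
```

Run:
```python
from m import *
go(st(22,-6,8),Rt=stR()); print(inst())
```

```text
t 5.15 pos [0.5242 0.0546 0.0589] w 0.0615 F [ 0.1 -0.2 -1. ] grip 43.8 q [-0.01 -0.38 -0.7   0.81 -0.03  1.62]
  turn u [ 0.01  0.02 -0.01] shift u [ 0.071 -0.031  0.05 ] n 0.09
[23.2 -8.9 10. ]
```

>>> send_rows(
  commands=[
    [[0,0,0.04],[0,0,0],-0.4],
    [[0,0,0.03],[0,0,0],-0.4],
    [[0,0,0],[0,0,0],-0.4],
  ],
)

```text
clock: 5.4
eef_pos: [0.5276, 0.0544, 0.0595]
tool_rot: [0.712, 0.667, 0.15, 0.161]
ft_force: [-0.1, -0.1, -1.0]
width: 0.0613
grasp_force: 43.8
```

>>> send_rows(
  commands=[
    [[0,0,0.03],[0,0,0],-0.4],
    [[0,0,0],[0,0,0],-0.4],
  ],
)

```text
clock: 5.57
eef_pos: [0.5279, 0.0545, 0.0582]
tool_rot: [0.712, 0.667, 0.15, 0.16]
ft_force: [-0.1, -0.3, -0.9]
width: 0.0613
grasp_force: 43.8
```

>>> send_rows(
  commands=[
    [[0,0,0.04],[0,0,0],-0.4],
    [[0,0,0],[0,0,0],-0.4],
  ],
)

```text
clock: 5.73
eef_pos: [0.5283, 0.0545, 0.0562]
tool_rot: [0.712, 0.667, 0.149, 0.16]
ft_force: [1.0, 0.6, -0.3]
width: 0.0615
grasp_force: 43.8
```

Run:
```python
from m import *
go(st(22,-6,6),Rt=stR()); print(inst())
```

```text
t 5.73 pos [0.5283 0.0545 0.0562] w 0.0615 F [ 1.   0.6 -0.3] grip 43.8 q [-0.01 -0.37 -0.7   0.8  -0.03  1.62]
  turn u [ 0.06  0.01 -0.01] shift u [ 0.066 -0.096 -0.004] n 0.12
[25.8 -8.6  5.8]
```

>>> send_rows(
  commands=[
    [[0,0,0.02],[0,0,0],-0.4],
    [[0,0,0],[0,0,0],-0.65],
    [[0,0,0],[0,0,0],-0.72],
    [[0,0,0],[0,0,0],-0.72],
    [[0,0,-0.2],[0,0,0],-0.72],
    [[0,0,-0.6],[0,0,0],-0.72],
    [[0,0,-0.8],[0,0,0],-0.72],
    [[0,0,-0.8],[0,0,0],-0.72],
    [[-0.7,0,0],[0,0,0],-0.72],
    [[-0.9,0,0],[0,0,0],-0.72],
    [[-0.9,0,0],[0,0,0],-0.72],
    [[-0.9,0,0],[0,0,0],-0.72],
  ],
)

```text
clock: 6.73
eef_pos: [0.4789, -0.0793, 0.1443]
tool_rot: [0.711, 0.668, 0.15, 0.161]
ft_force: [0.9, -0.7, 0.5]
width: 0.0736
grasp_force: 0.0
```

```bash
cat > look.py <<'E'
from m import *
from rig import vision
def sheets(n,p=ST,zt=(.006,.012,.018)):
    c=vision.capture(n); P=cloud(c); Rm,o=T(p); Q=(P-o)@Rm; h=cv2.cvtColor(c["image"],cv2.COLOR_RGB2HSV).astype(int)
    H,S,V=h[...,0],h[...,1],h[...,2]
    reg=(Q[...,0]>-.04)&(Q[...,0]<.09)&(abs(Q[...,1])<.085)&(abs(Q[...,2])<.05)
    ks=dict(brown=reg&(H<22)&(S>90)&(V>50),blue=reg&(H>105)&(H<130)&(S>130)&(V>40),black=reg&(V<40))
    for k,m in ks.items():
        if m.sum()<60: print(n,k,m.sum()); continue
        cs=cv2.findContours(m.astype(np.uint8),0,2)[0]; ct=max(cs,key=cv2.contourArea)
        z=np.median(Q[m][:,2]); zs=min(zt,key=lambda a:abs(a-z))
        w=(onplane(c,ct[:,0],o+Rm[:,2]*zs,Rm[:,2])-o)@Rm*1000
        (a,b),s,g=cv2.minAreaRect(w[:,:2].astype(np.float32)); print(n,k,m.sum(),"z",round(z*1e3,1),"c",round(a,1),round(b,1),"size",np.round(s,1),"ang",round(g,1))
    return c
E
python3 - <<'E'
from look import *
go([.605,-.177,.1],yaw=3.1); print(inst())
sheets("top"); c=sheets("scene")
E
```

```text
t 6.73 pos [ 0.4789 -0.0793  0.1443] w 0.0736 F [ 0.9 -0.7  0.5] grip 0.0 q [-0.39 -0.56 -0.65  1.06  0.14  1.27]
  turn u [ 5.09  0.32 -1.32] shift u [-2.609  3.016  1.107] n 4.14
[  26.2 -145.4  102.9]
top brown 250 z 7.2 c -12.6 -21.6 size [ 54.3 123.8] ang 26.2
top blue 1235 z 13.1 c 27.1 -6.1 size [ 64.2 109.3] ang 0.1
top black 0
scene brown 375 z 6.3 c -16.9 -13.9 size [ 36.3 113.5] ang 10.9
scene blue 735 z 12.4 c 23.4 -6.7 size [108.6  62.6] ang 89.0
scene black 0
```

>>> send_rows(
  commands=[
    [[0,0,0],[0.85,0.05,-0.22],-0.75],
    [[0,0,0],[0.85,0.05,-0.22],-0.75],
    [[0,0,0],[0.85,0.05,-0.22],-0.75],
    [[0,0,0],[0.85,0.05,-0.22],-0.75],
    [[0,0,0],[0.85,0.05,-0.22],-0.75],
    [[0,0,0],[0.85,0.05,-0.22],-0.75],
    [[-0.5,0.6,0.2],[0,0,0],-0.75],
    [[-0.5,0.6,0.2],[0,0,0],-0.75],
    [[-0.5,0.6,0.2],[0,0,0],-0.75],
    [[-0.5,0.6,0.2],[0,0,0],-0.75],
    [[-0.6,0.6,0.3],[0,0,0],-0.75],
    [[0,0,0],[0,0,0],-0.75],
  ],
)

```text
clock: 7.83
eef_pos: [0.6059, -0.1785, 0.0919]
tool_rot: [0.689, 0.725, -0.003, -0.003]
ft_force: [-1.2, -0.1, -0.8]
width: 0.075
grasp_force: 0.0
```

Run:
```python
from m import *
go([.606,-.177,-.002],yaw=3.1)
```

```text
t 7.83 pos [ 0.6059 -0.1785  0.0919] w 0.075 F [-1.2 -0.1 -0.8] grip 0.0 q [-0.39  0.35  0.16  1.4  -0.    1.13]
  turn u [-0.09 -0.   -0.05] shift u [0.036 0.005 2.348] n 2.35
```

>>> send_rows(
  commands=[
    [[0,0,0.5],[-0.09,0,-0.05],-0.75],
    [[0,0,0.7],[0,0,0],-0.75],
    [[0,0,0.7],[0,0,0],-0.75],
    [[0,0,0.44],[0,0,0],-0.75],
    [[0,0,0],[0,0,0],-0.75],
    [[0,0,0],[0,0,0],-0.75],
    [[0,0,0],[0,0,0],-0.4],
    [[0,0,0],[0,0,0],-0.4],
    [[0,0,0],[0,0,0],-0.4],
    [[0,0,0],[0,0,0],-0.4],
    [[0,0,0],[0,0,0],-0.4],
  ],
)

```text
clock: 8.75
eef_pos: [0.6049, -0.1764, 0.0057]
tool_rot: [0.687, 0.727, 0.002, 0.002]
ft_force: [0.3, -0.9, -0.2]
width: 0.06
grasp_force: 0.0
```

>>> send_rows(
  commands=[
    [[0,0,-0.3],[0,0,0],-0.4],
    [[0,0,-0.7],[0,0,0],-0.4],
    [[0,0,-0.8],[0,0,0],-0.4],
    [[0,0,-0.8],[0,0,0],-0.4],
    [[0,0,-0.4],[0,0,0],-0.4],
    [[0,0,0],[0,0,0],-0.4],
  ],
)

```text
clock: 9.25
eef_pos: [0.6071, -0.1776, 0.1321]
tool_rot: [0.687, 0.727, 0.004, 0.007]
ft_force: [0.6, -0.4, 0.8]
width: 0.0599
grasp_force: 0.0
```

Run:
```python
from m import *
go(st(24,-6,60),Rt=stR())
```

```text
t 9.25 pos [ 0.6071 -0.1776  0.1321] w 0.0599 F [ 0.6 -0.4  0.8] grip 0.0 q [-0.39  0.31  0.2   1.45  0.    1.12]
  turn u [-4.82 -0.25  1.37] shift u [ 5.729 -2.968 -0.623] n 6.48
```

Run:
```python
from m import *
from rig import vision
out=[]
for n in("scene","top"):
    c=vision.capture(n); P=cloud(c); V=c["image"].max(2)
    m=(V<65)&(P[...,1]<-.1)&(P[...,1]>-.27)&(P[...,0]>.48)&(P[...,0]<.70)&(P[...,2]<.03)&(P[...,2]>-.01)
    ct=max(cv2.findContours(m.astype(np.uint8),0,2)[0],key=cv2.contourArea)
    w=onplane(c,ct[:,0],np.array([0,0,.006]),np.array([0,0,1.]))[:,:2]*1000
    print(n,cv2.minAreaRect(w.astype(np.float32)),m.sum())
    u,v=proj(c,[[.606,-.177,.006]])[0].astype(int)
    out.append(cv2.resize(c["image"][v-55:v+55,u-50:u+50,::-1],None,fx=4,fy=4,interpolation=cv2.INTER_CUBIC))
cv2.imwrite("pics/miss.png",np.hstack(out))
```

```text
scene ((601.4691162109375, -177.13449096679688), (63.556129455566406, 104.95354461669922), 3.1163032054901123) 977
top ((607.4495849609375, -164.7710723876953), (58.49971389770508, 81.4648666381836), 3.540574789047241) 749
```

View pics/miss.png

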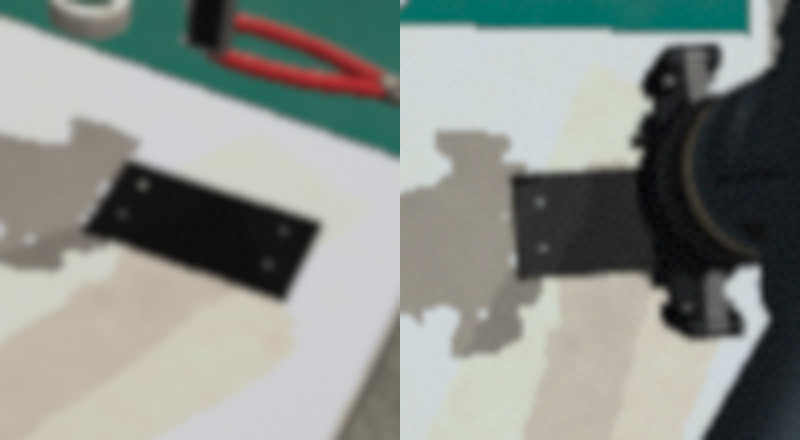

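The plate was not gripped: it is unmoved at about (0.605, -0.177), because the tips closed too high and slid over it. Retrying about 5 mm lower.

Run:
```python
from m import *
go([.605,-.177,-.0065],yaw=3.1)
```

```text
t 9.35 pos [ 0.6045 -0.1765  0.1263] w 0.0597 F [-0.3  0.3 -1. ] grip 0.0 q [-0.39  0.31  0.19  1.44  0.    1.12]
  turn u [0.08 0.02 0.02] shift u [-0.014  0.011  3.32 ] n 3.32
```

>>> send_rows(
  commands=[
    [[0,0,0.5],[0.08,0,0],-0.75],
    [[0,0,0.7],[0,0,0],-0.75],
    [[0,0,0.7],[0,0,0],-0.75],
    [[0,0,0.7],[0,0,0],-0.75],
    [[0,0,0.5],[0,0,0],-0.75],
    [[0,0,0.22],[0,0,0],-0.75],
    [[0,0,0],[0,0,0],-0.75],
    [[0,0,0],[0,0,0],-0.75],
  ],
)

```text
clock: 10.02
eef_pos: [0.604, -0.1757, -0.009]
tool_rot: [0.687, 0.727, -0.0, -0.001]
ft_force: [2.9, 1.8, 2.5]
width: 0.0744
grasp_force: 1.4
```

>>> send_rows(
  commands=[
    [[0,0,0],[0,0,0],-0.4],
    [[0,0,0],[0,0,0],-0.4],
    [[0,0,0],[0,0,0],-0.4],
    [[0,0,0],[0,0,0],-0.4],
    [[0,0,0],[0,0,0],-0.4],
  ],
)

```text
clock: 10.43
eef_pos: [0.6052, -0.1767, -0.005]
tool_rot: [0.687, 0.727, -0.0, 0.001]
ft_force: [-0.6, 2.0, 14.0]
width: 0.06
grasp_force: 7.4
```

>>> send_rows(
  commands=[
    [[0,0,0],[0,0,0],-0.1],
    [[0,0,0],[0,0,0],-0.1],
    [[0,0,0],[0,0,0],-0.1],
  ],
)

```text
clock: 10.68
eef_pos: [0.6054, -0.1768, -0.0043]
tool_rot: [0.687, 0.727, -0.0, 0.001]
ft_force: [-2.3, 1.0, 15.9]
width: 0.0572
grasp_force: 42.8
```

>>> send_rows(
  commands=[
    [[0,0,-0.2],[0,0,0],-0.1],
    [[0,0,-0.4],[0,0,0],-0.1],
    [[0,0,-0.4],[0,0,0],-0.1],
    [[0,0,-0.7],[0,0,0],-0.1],
    [[0,0,-0.7],[0,0,0],-0.1],
    [[0,0,-0.6],[0,0,0],-0.1],
    [[0,0,0],[0,0,0],-0.1],
    [[0,0,0],[0,0,0],-0.1],
  ],
)

```text
clock: 11.35
eef_pos: [0.6036, -0.1763, 0.1117]
tool_rot: [0.687, 0.727, -0.001, -0.001]
ft_force: [0.1, -0.3, -1.9]
width: 0.0567
grasp_force: 42.8
```

Run:
```python
from m import *
from rig import vision
go(st(24,-6,60),Rt=stR()); e=robot.get_state()["eef_pos"]
c=vision.capture("scene"); P=cloud(c); V=c["image"].max(2)
u,v=proj(c,[e])[0].astype(int)
cv2.imwrite("pics/g2.png",cv2.resize(c["image"][v-70:v+70,u-80:u+80,::-1],None,fx=4,fy=4,interpolation=cv2.INTER_CUBIC))
```

```text
t 11.35 pos [ 0.6036 -0.1763  0.1117] w 0.0567 F [ 0.1 -0.3 -1.9] grip 42.8 q [-0.39  0.33  0.18  1.43 -0.    1.13]
  turn u [-5.03 -0.29  1.36] shift u [ 5.703 -2.672 -1.048] n 6.38
```

View pics/g2.png

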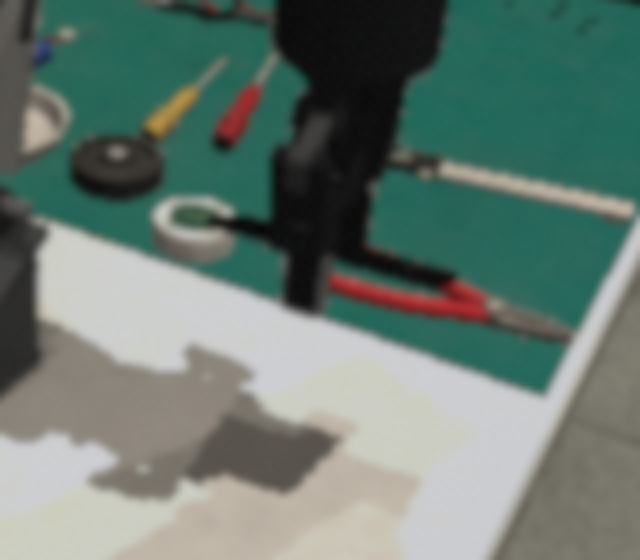

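The black plate is held, but it is tilted about 30° around its long axis (seen edge-on, strips at (240,222) and (410,265)). I'll set it back down and regrip.

>>> send_rows(
  commands=[
    [[0,0,0.6],[0,0,0],-0.1],
    [[0,0,0.7],[0,0,0],-0.1],
    [[0,0,0.6],[0,0,0],-0.1],
    [[0,0,0.3],[0,0,0],-0.1],
    [[0,0,0],[0,0,0],-0.1],
    [[0,0,0],[0,0,0],-0.1],
  ],
)

```text
clock: 11.9
eef_pos: [0.6013, -0.1753, 0.0209]
tool_rot: [0.687, 0.727, -0.002, -0.004]
ft_force: [-0.5, 1.1, -0.0]
width: 0.0567
grasp_force: 42.9
```

>>> send_rows(
  commands=[
    [[0,0,0.1],[0,0,0],-0.1],
    [[0,0,0.1],[0,0,0],-0.1],
    [[0,0,0.1],[0,0,0],-0.1],
    [[0,0,0],[0,0,0],-0.1],
  ],
)

```text
clock: 12.23
eef_pos: [0.6036, -0.1762, 0.0117]
tool_rot: [0.687, 0.727, -0.001, -0.001]
ft_force: [-0.4, -0.2, -1.5]
width: 0.0566
grasp_force: 42.9
```

>>> send_rows(
  commands=[
    [[0,0,0.1],[0,0,0],-0.1],
    [[0,0,0.1],[0,0,0],-0.1],
    [[0,0,0],[0,0,0],-0.1],
  ],
)

```text
clock: 12.48
eef_pos: [0.6028, -0.1759, 0.0026]
tool_rot: [0.687, 0.727, -0.001, -0.002]
ft_force: [1.1, -0.3, -2.0]
width: 0.0565
grasp_force: 42.9
```

>>> send_rows(
  commands=[
    [[0,0,0.1],[0,0,0],-0.1],
    [[0,0,0],[0,0,0],-0.1],
  ],
)

```text
clock: 12.65
eef_pos: [0.6029, -0.1759, -0.0013]
tool_rot: [0.687, 0.727, -0.001, -0.002]
ft_force: [0.2, -0.1, -1.3]
width: 0.0563
grasp_force: 42.9
```

>>> send_rows(
  commands=[
    [[0,0,0],[0,0,0],-0.5],
    [[0,0,0],[0,0,0],-0.8],
    [[0,0,0],[0,0,0],-0.8],
    [[0,0,0],[0,0,0],-0.8],
    [[0,0,-0.3],[0,0,0],-0.8],
    [[0,0,-0.9],[0,0,0],-0.8],
    [[0,0,-0.9],[0,0,0],-0.8],
    [[0.3,-0.9,0],[0,0,0],-0.8],
    [[0.3,-0.9,0],[0,0,0],-0.8],
    [[0.2,-0.9,0],[0,0,0],-0.8],
    [[0,0,0],[0,0,0],-0.8],
  ],
)

```text
clock: 13.57
eef_pos: [0.4848, -0.1467, 0.0815]
tool_rot: [0.687, 0.727, -0.004, -0.007]
ft_force: [-0.9, -0.3, -1.8]
width: 0.0763
grasp_force: 0.0
```

Run:
```python
from m import *
from rig import vision
out=[]
for n in("scene","top"):
    c=vision.capture(n); P=cloud(c); V=c["image"].max(2)
    m=(V<75)&(P[...,1]<-.1)&(P[...,1]>-.27)&(P[...,0]>.53)&(P[...,0]<.70)&(P[...,2]<.04)&(P[...,2]>-.01)
    m=cv2.morphologyEx(m.astype(np.uint8),cv2.MORPH_OPEN,np.ones((3,3)))
    ct=max(cv2.findContours(m,0,2)[0],key=cv2.contourArea)
    w=onplane(c,ct[:,0],np.array([0,0,.006]),np.array([0,0,1.]))[:,:2]*1000
    q=P[m>0]; print(n,cv2.minAreaRect(w.astype(np.float32)),m.sum(),"z",np.percentile(q[:,2],[5,50,95]).round(4))
    u,v=proj(c,[[.606,-.177,.006]])[0].astype(int)
    out.append(cv2.resize(c["image"][v-55:v+55,u-50:u+50,::-1],None,fx=4,fy=4,interpolation=cv2.INTER_CUBIC))
cv2.imwrite("pics/put.png",np.hstack(out))
go([.607,-.177,.05],yaw=3)
```

```text
scene ((594.20361328125, -178.24136352539062), (61.60798645019531, 105.13461303710938), 3.0371153354644775) 1011 z [0.0039 0.0053 0.0069]
top ((598.207275390625, -176.70716857910156), (60.045326232910156, 106.41548919677734), 3.1071414947509766) 1043 z [0.004  0.0069 0.0096]
t 13.67 pos [ 0.4924 -0.1496  0.0841] w 0.0769 F [ 0.  -0.1  1.3] grip 0.0 q [-0.42  0.04 -0.2   1.33 -0.    1.09]
  turn u [-0.04 -0.    0.04] shift u [-0.835  2.826  0.854] n 3.07
```

View pics/put.png

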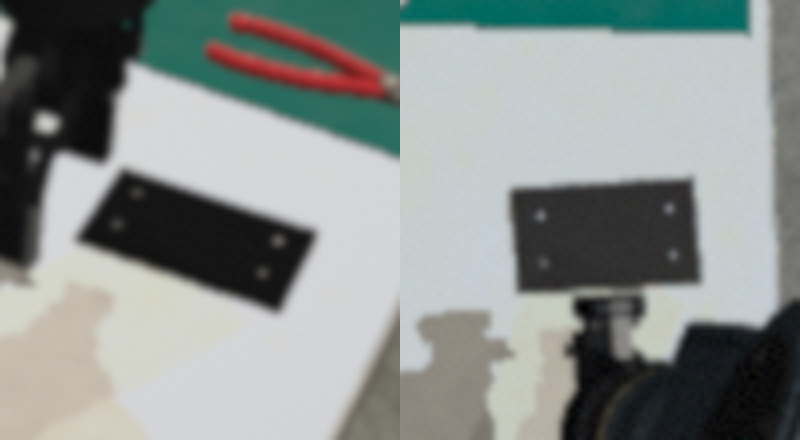

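The plate now lies flat at about (0.597, -0.177), yaw 3°. Regripping with the centre and depth corrected.

>>> send_rows(
  commands=[
    [[-0.3,0.8,0],[-0.04,0,0.04],-0.8],
    [[-0.3,0.9,0],[0,0,0],-0.8],
    [[-0.22,0.88,0.5],[0,0,0],-0.8],
    [[0,0,0.7],[0,0,0],-0.8],
    [[0,0,0],[0,0,0],-0.8],
    [[0,0,0],[0,0,0],-0.8],
    [[0,0,0],[0,0,0],-0.8],
  ],
)

```text
clock: 14.25
eef_pos: [0.5998, -0.1777, 0.0372]
tool_rot: [0.688, 0.725, 0.0, 0.001]
ft_force: [0.1, -0.3, -0.3]
width: 0.0768
grasp_force: 0.0
```

Run:
```python
from m import *
go([.597,-.177,-.0045],yaw=3)
```

```text
t 14.25 pos [ 0.5998 -0.1777  0.0372] w 0.0768 F [ 0.1 -0.3 -0.3] grip 0.0 q [-0.4   0.35  0.06  1.28  0.    1.12]
  turn u [0.02 0.01 0.  ] shift u [ 0.022 -0.068  1.044] n 1.05
```

>>> send_rows(
  commands=[
    [[0.02,-0.07,0.3],[0,0,0],-0.8],
    [[0,0,0.4],[0,0,0],-0.8],
    [[0,0,0.34],[0,0,0],-0.8],
    [[0,0,0],[0,0,0],-0.8],
    [[0,0,0],[0,0,0],-0.8],
    [[0,0,0],[0,0,0],-0.8],
  ],
)

```text
clock: 14.75
eef_pos: [0.5967, -0.1771, -0.004]
tool_rot: [0.688, 0.725, 0.001, 0.001]
ft_force: [0.9, -0.3, 0.1]
width: 0.0772
grasp_force: 0.0
```

>>> send_rows(
  commands=[
    [[0,0,0],[0,0,0],-0.6],
    [[0,0,0],[0,0,0],-0.6],
    [[0,0,0],[0,0,0],-0.4],
    [[0,0,0],[0,0,0],-0.4],
    [[0,0,0],[0,0,0],-0.4],
    [[0,0,0],[0,0,0],-0.4],
  ],
)

```text
clock: 15.25
eef_pos: [0.5975, -0.1773, -0.0037]
tool_rot: [0.688, 0.725, 0.001, 0.002]
ft_force: [-0.2, 0.2, 6.0]
width: 0.0622
grasp_force: 44.4
```

>>> send_rows(
  commands=[
    [[0,0,-0.2],[0,0,0],-0.4],
    [[0,0,-0.6],[0,0,0],-0.4],
    [[0,0,-0.9],[0,0,0],-0.4],
    [[0,0,-0.9],[0,0,0],-0.4],
    [[0,0,-0.5],[0,0,0],-0.4],
    [[0,0,0],[0,0,0],-0.4],
    [[0,0,0],[0,0,0],-0.4],
  ],
)

```text
clock: 15.83
eef_pos: [0.597, -0.1772, 0.1199]
tool_rot: [0.688, 0.725, 0.001, 0.002]
ft_force: [-0.1, 0.4, -1.0]
width: 0.0619
grasp_force: 44.2
```

Run:
```python
from m import *
from rig import vision
go(st(26,-6,60),Rt=stR()); e=robot.get_state()["eef_pos"]
c=vision.capture("scene"); P=cloud(c); V=c["image"].max(2)
d=P-e; m=(V<60)&(abs(d[...,0])<.045)&(abs(d[...,2])<.03)&(abs(d[...,1])>.02)&(abs(d[...,1])<.06)
q=P[m]; A=np.c_[q[:,:2]-e[:2],np.ones(len(q))]; s=np.linalg.lstsq(A,q[:,2]-e[2],rcond=None)[0]; print(m.sum(),s,(A@s-(q[:,2]-e[2])).std(),np.percentile(q-e,[3,97],axis=0).round(3))
```

```text
t 15.83 pos [ 0.597  -0.1772  0.1199] w 0.0619 F [-0.1  0.4 -1. ] grip 44.2 q [-0.4   0.3   0.17  1.43  0.    1.12]
  turn u [-4.95 -0.28  1.32] shift u [ 5.737 -2.559 -0.792] n 6.33
597 [0.00495672 0.00230552 0.00889616] 0.0008360022923965596 [[-0.033 -0.053  0.007]
 [ 0.027  0.05   0.01 ]]
```

>>> send_rows(
  commands=[
    [[0,0,0],[-0.99,-0.06,0.26],-0.4],
    [[0,0,0],[-0.99,-0.06,0.26],-0.4],
    [[0,0,0],[-0.99,-0.06,0.26],-0.4],
    [[0,0,0],[-0.99,-0.06,0.26],-0.4],
    [[0,0,0],[-0.99,-0.04,0.28],-0.4],
    [[0,-0.85,-0.3],[0,0,0],-0.4],
    [[0,-0.85,-0.3],[0,0,0],-0.4],
    [[0.3,-0.85,-0.2],[0,0,0],-0.4],
  ],
)

```text
clock: 16.55
eef_pos: [0.4875, -0.1578, 0.1005]
tool_rot: [0.714, 0.668, 0.146, 0.154]
ft_force: [-0.6, -0.2, 0.1]
width: 0.0618
grasp_force: 44.5
```

>>> send_rows(
  commands=[
    [[0.9,0,0],[0,0,0],-0.4],
    [[0.95,0,0],[0,0,0],-0.4],
    [[0.95,0,0],[0,0,0],-0.4],
    [[0.95,0,0],[0,0,0],-0.4],
    [[0.95,0,0],[0,0,0],-0.4],
    [[0.7,0,0],[0,0,0],-0.4],
    [[0,0,0],[0,0,0],-0.4],
    [[0,0,0],[0,0,0],-0.4],
  ],
)

```text
clock: 17.22
eef_pos: [0.5022, 0.0593, 0.1008]
tool_rot: [0.712, 0.67, 0.145, 0.154]
ft_force: [-0.8, -0.7, -2.4]
width: 0.0621
grasp_force: 44.5
```

Run:
```python
from m import *
go(st(26,-6,14),Rt=stR()); print(inst())
```

```text
t 17.22 pos [0.5022 0.0593 0.1008] w 0.0621 F [-0.8 -0.7 -2.4] grip 44.5 q [ 0.   -0.46 -0.67  0.94 -0.02  1.63]
  turn u [-0.11 -0.02  0.05] shift u [-0.011  0.131  1.086] n 1.09
[20.7 -5.6 57.4]
```

>>> send_rows(
  commands=[
    [[0,0.13,0.3],[-0.11,0,0.05],-0.4],
    [[0,0,0.4],[0,0,0],-0.4],
    [[0,0,0.25],[0,0,0],-0.4],
    [[0,0,0.1],[0,0,0],-0.4],
    [[0,0,0],[0,0,0],-0.4],
    [[0,0,0],[0,0,0],-0.4],
    [[0,0,0],[0,0,0],-0.4],
  ],
)

```text
clock: 17.8
eef_pos: [0.5275, 0.0557, 0.0693]
tool_rot: [0.713, 0.666, 0.151, 0.16]
ft_force: [0.4, 0.3, -1.2]
width: 0.062
grasp_force: 44.5
```

Run:
```python
from m import *
go(st(26,-6,12),Rt=stR()); print(inst())
```

```text
t 17.8 pos [0.5275 0.0557 0.0693] w 0.062 F [ 0.4  0.3 -1.2] grip 44.5 q [-0.01 -0.38 -0.68  0.83 -0.02  1.63]
  turn u [ 0.08 -0.01 -0.06] shift u [ 0.039 -0.113  0.153] n 0.19
[30.5 -7.5 18.1]
```

>>> send_rows(
  commands=[
    [[0,0,0.03],[0,0,0],-0.4],
    [[0,0,0],[0,0,0],-0.4],
    [[0,0,0],[0,0,0],-0.4],
  ],
)

```text
clock: 18.05
eef_pos: [0.5281, 0.0561, 0.0685]
tool_rot: [0.713, 0.666, 0.151, 0.16]
ft_force: [-0.4, 1.2, -1.4]
width: 0.062
grasp_force: 44.5
```

>>> send_rows(
  commands=[
    [[0,-0.1,0.05],[0,0,0],-0.4],
    [[0,0,0.04],[0,0,0],-0.4],
    [[0,0,0],[0,0,0],-0.4],
    [[0,0,0],[0,0,0],-0.4],
  ],
)

```text
clock: 18.38
eef_pos: [0.5254, 0.0564, 0.0624]
tool_rot: [0.713, 0.666, 0.151, 0.159]
ft_force: [-0.7, -0.2, -1.0]
width: 0.062
grasp_force: 44.5
```

>>> send_rows(
  commands=[
    [[0,0,0.04],[0,0,0],-0.4],
    [[0,0,0],[0,0,0],-0.4],
    [[0,0,0],[0,0,0],-0.4],
  ],
)

```text
clock: 18.63
eef_pos: [0.5264, 0.0562, 0.0613]
tool_rot: [0.713, 0.666, 0.151, 0.159]
ft_force: [-0.0, -0.8, -1.5]
width: 0.0622
grasp_force: 44.5
```

Run:
```python
from m import *
go(st(26,-6,12),Rt=stR()); print(inst())
```

```text
t 18.63 pos [0.5264 0.0562 0.0613] w 0.0622 F [-0.  -0.8 -1.5] grip 44.5 q [-0.01 -0.38 -0.7   0.81 -0.02  1.63]
  turn u [ 0.07 -0.01 -0.05] shift u [ 0.027 -0.003 -0.018] n 0.03
[26.1 -7.1 11.3]
```

>>> send_rows(
  commands=[
    [[0,0,0.03],[0,0,0],-0.4],
    [[0,0,0],[0,0,0],-0.6],
    [[0,0,0],[0,0,0],-0.74],
    [[0,0,0],[0,0,0],-0.74],
    [[0,0,0],[0,0,0],-0.74],
    [[0,0,-0.2],[0,0,0],-0.74],
    [[0,0,-0.6],[0,0,0],-0.74],
    [[0,0,-0.9],[0,0,0],-0.74],
    [[0,0,-0.6],[0,0,0],1],
    [[-0.9,0,0],[0,0,0],1],
    [[-0.9,0,0],[0,0,0],1],
    [[-0.9,0,0],[0,0,0],1],
  ],
)

```text
clock: 19.63
eef_pos: [0.4807, -0.0492, 0.1457]
tool_rot: [0.711, 0.667, 0.152, 0.161]
ft_force: [-0.4, -0.3, -0.9]
width: 0.0263
grasp_force: 0.0
```

Run:
```python
from look import *
c=sheets("top"); d=sheets("scene")
go(st(80,-8,40),Rt=stR()); print(inst())
a=c["image"][150:290,195:300,::-1]; b=d["image"][115:275,185:305,::-1]
f=lambda a:cv2.resize(a,(int(a.shape[1]*500/a.shape[0]),500),interpolation=cv2.INTER_CUBIC)
cv2.imwrite("pics/pack.png",np.hstack([f(a),f(b)]))
```

```text
top brown 254 z 7.6 c 4.9 -11.9 size [ 60.8 110.9] ang 3.9
top blue 113 z 13.2 c 56.1 -6.2 size [  5.8 106.9] ang 0.3
top black 1129 z 19.1 c 25.1 -7.3 size [ 61.6 107.2] ang 0.2
scene brown 405 z 6.2 c -13.3 -19.7 size [ 57.5 121.7] ang 23.9
scene blue 0
scene black 833 z 18.3 c 20.4 -9.6 size [108.6  62.5] ang 88.9
t 19.73 pos [ 0.4802 -0.0546  0.1447] w 0.011 F [ 0.5 -0.3 -0.7] grip 0.0 q [-0.32 -0.57 -0.65  1.06  0.1   1.35]
  turn u [ 0.1   0.06 -0.13] shift u [2.816 1.349 1.585] n 3.5
[  26.  -120.6  103.4]
```

View pics/pack.png

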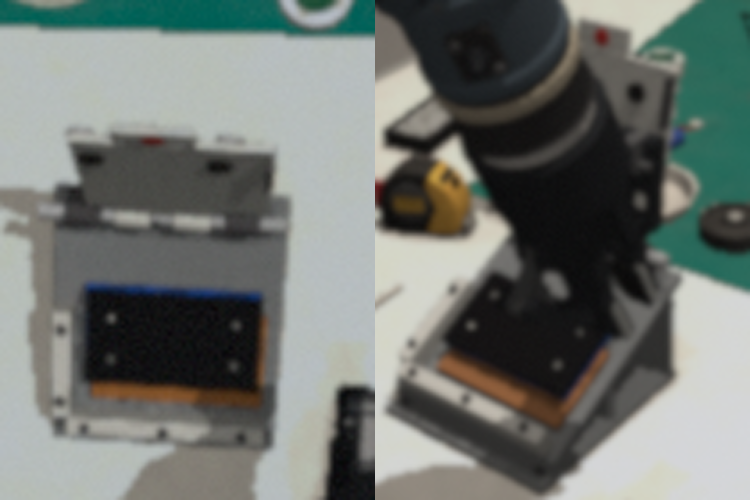

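The pack is stacked: black on blue on the board, with black centred near (25,-7) mm in the stand's frame. Next I push the stack down the slope from its upper edge with shut fingers.

>>> send_rows(
  commands=[
    [[0.7,0.35,0],[0.1,0.06,-0.13],1],
    [[0.7,0.35,0],[0,0,0],1],
    [[0.7,0.35,0],[0,0,0],1],
    [[0.7,0.35,0],[0,0,0],1],
    [[0,0,0.6],[0,0,0],1],
    [[0,0,0.6],[0,0,0],1],
    [[0,0,0.4],[0,0,0],1],
    [[0,0,0],[0,0,0],1],
    [[0,0,0],[0,0,0],1],
    [[0,0,0],[0,0,0],1],
  ],
)

```text
clock: 20.57
eef_pos: [0.5647, 0.0587, 0.1104]
tool_rot: [0.709, 0.671, 0.15, 0.156]
ft_force: [-0.4, -0.8, 0.7]
width: 0.0002
grasp_force: 0.0
```

Run:
```python
from m import *
go(st(82,-8,3),Rt=stR()); print(inst())
```

```text
t 20.57 pos [0.5647 0.0587 0.1104] w 0.0002 F [-0.4 -0.8  0.7] grip 0.0 q [-0.   -0.29 -0.53  0.9  -0.02  1.62]
  turn u [-0.01 -0.08  0.08] shift u [-0.147  0.016  0.918] n 0.93
[81.4 -2.1 39.7]
```

Descend to near the deck, feeling for contact.

>>> send_rows(
  commands=[
    [[-0.15,0,0.3],[0,-0.08,0.08],1],
    [[0,0,0.35],[0,0,0],1],
    [[0,0,0.2],[0,0,0],1],
    [[0,0,0],[0,0,0],1],
    [[0,0,0],[0,0,0],1],
    [[0,0,0],[0,0,0],1],
  ],
)

```text
clock: 21.07
eef_pos: [0.5788, 0.0515, 0.0795]
tool_rot: [0.712, 0.668, 0.148, 0.158]
ft_force: [0.5, -0.5, -0.1]
width: -0.0002
grasp_force: 0.0
```

Run:
```python
from m import *
go(st(82,-6,3),Rt=stR()); print(inst())
```

```text
t 21.07 pos [0.5788 0.0515 0.0795] w -0.0002 F [ 0.5 -0.5 -0.1] grip 0.0 q [-0.01 -0.23 -0.55  0.82 -0.02  1.62]
  turn u [-0.01  0.01  0.  ] shift u [0.06  0.013 0.064] n 0.09
[81.5 -8.4  5.6]
```

>>> send_rows(
  commands=[
    [[0.05,0,0.04],[0,0,0],1],
    [[0,0,0.03],[0,0,0],1],
    [[0,0,0],[0,0,0],1],
    [[0,0,0],[0,0,0],1],
  ],
)

```text
clock: 21.4
eef_pos: [0.5796, 0.0535, 0.0758]
tool_rot: [0.712, 0.668, 0.147, 0.157]
ft_force: [0.1, 0.3, -0.3]
width: 0.0002
grasp_force: 0.0
```

>>> send_rows(
  commands=[
    [[0,0,0.03],[0,0,0],1],
    [[0,0,0],[0,0,0],1],
    [[0,0,0],[0,0,0],1],
  ],
)

```text
clock: 21.65
eef_pos: [0.5801, 0.0534, 0.0745]
tool_rot: [0.712, 0.668, 0.147, 0.157]
ft_force: [0.1, -1.1, 0.7]
width: -0.0
grasp_force: 0.0
```

Run:
```python
from m import *
go(st(46,-6,2),Rt=stR()); print(inst())
```

```text
t 21.65 pos [0.5801 0.0534 0.0745] w -0.0 F [ 0.1 -1.1  0.7] grip 0.0 q [-0.01 -0.22 -0.55  0.81 -0.02  1.62]
  turn u [-0.03  0.01  0.  ] shift u [ 0.012 -0.862 -0.037] n 0.86
[80.5 -6.5  0.5]
```

>>> send_rows(
  commands=[
    [[0,-0.1,-0.03],[0,0,0],1],
    [[0,-0.15,0],[0,0,0],1],
    [[0,-0.15,0],[0,0,0],1],
    [[0,-0.15,0],[0,0,0],1],
    [[0,-0.12,0],[0,0,0],1],
    [[0,0,0],[0,0,0],1],
    [[0,0,0],[0,0,0],1],
  ],
)

```text
clock: 22.23
eef_pos: [0.5546, 0.0551, 0.0638]
tool_rot: [0.712, 0.668, 0.147, 0.157]
ft_force: [0.6, 0.1, 0.4]
width: -0.0003
grasp_force: 0.0
```

Run:
```python
from look import *
go(st(46,-6,2),Rt=stR()); print(inst()); sheets("scene")
```

```text
t 22.23 pos [0.5546 0.0551 0.0638] w -0.0003 F [0.6 0.1 0.4] grip 0.0 q [-0.01 -0.29 -0.62  0.81 -0.02  1.62]
  turn u [-0.04  0.01  0.  ] shift u [ 0.011 -0.168 -0.009] n 0.17
[52.7 -6.4  1.6]
scene brown 75 z 5.9 c 5.9 -63.7 size [62.4  6.8] ang 1.0
scene blue 0
scene black 1217 z 18.3 c 23.7 -8.6 size [105.  110.6] ang 0.9
```

>>> send_rows(
  commands=[
    [[0,-0.08,0],[0,0,0],1],
    [[0,-0.05,0],[0,0,0],1],
    [[0,0,0],[0,0,0],1],
  ],
)

```text
clock: 22.53
eef_pos: [0.5504, 0.0553, 0.062]
tool_rot: [0.712, 0.668, 0.147, 0.157]
ft_force: [0.5, 0.1, -1.2]
width: 0.0002
grasp_force: 0.0
```

>>> send_rows(
  commands=[
    [[0,-0.05,0],[0,0,0],1],
    [[0,0,0],[0,0,0],1],
  ],
)

```text
clock: 22.7
eef_pos: [0.5487, 0.0554, 0.0612]
tool_rot: [0.712, 0.668, 0.147, 0.157]
ft_force: [0.9, 0.2, 0.4]
width: 0.0001
grasp_force: 0.2
```

>>> send_rows(
  commands=[
    [[0,-0.05,0],[0,0,0],1],
    [[0,0,0],[0,0,0],1],
  ],
)

```text
clock: 22.87
eef_pos: [0.5473, 0.0554, 0.0608]
tool_rot: [0.712, 0.668, 0.147, 0.158]
ft_force: [1.0, -0.3, 0.6]
width: 0.0
grasp_force: 0.6
```

Run:
```python
from look import *
go(st(46,-6,2),Rt=stR()); print(inst()); c=sheets("top")
```

```text
t 22.87 pos [0.5473 0.0554 0.0608] w 0.0 F [ 1.  -0.3  0.6] grip 0.6 q [-0.01 -0.31 -0.64  0.8  -0.03  1.62]
  turn u [-0.02  0.01  0.  ] shift u [0.013 0.029 0.001] n 0.03
[44.8 -6.5  2. ]
top brown 134 z 6.8 c 35.7 -44.2 size [51.2 21.4] ang 68.7
top blue 41
top black 378 z 19.1 c 2.0 -44.1 size [57.9 37.9] ang 3.8
```

>>> send_rows(
  commands=[
    [[0,-0.05,0],[0,0,0],1],
    [[0,0,0],[0,0,0],1],
  ],
)

```text
clock: 23.08
eef_pos: [0.5469, 0.0554, 0.0613]
tool_rot: [0.712, 0.667, 0.148, 0.159]
ft_force: [4.4, 0.4, 1.3]
width: 0.0002
grasp_force: 2.1
```

>>> send_rows(
  commands=[
    [[0,-0.05,0],[0,0,0],1],
    [[0,0,0],[0,0,0],1],
  ],
)

```text
clock: 23.25
eef_pos: [0.5466, 0.0555, 0.062]
tool_rot: [0.712, 0.667, 0.15, 0.16]
ft_force: [6.2, -0.4, 2.8]
width: 0.0
grasp_force: 3.2
```

>>> send_rows(
  commands=[
    [[0,-0.05,0],[0,0,0],1],
    [[0,0,0],[0,0,0],1],
  ],
)

```text
clock: 23.42
eef_pos: [0.5462, 0.0555, 0.0626]
tool_rot: [0.712, 0.667, 0.151, 0.161]
ft_force: [7.9, -1.1, 3.6]
width: 0.0002
grasp_force: 4.2
```

>>> send_rows(
  commands=[
    [[0,-0.1,0],[0,0,0],1],
    [[0,0,0],[0,0,0],1],
    [[0,0,0],[0,0,0],1],
  ],
)

```text
clock: 23.67
eef_pos: [0.5456, 0.0555, 0.064]
tool_rot: [0.711, 0.666, 0.153, 0.164]
ft_force: [10.9, -1.3, 5.3]
width: -0.0001
grasp_force: 6.1
```

>>> send_rows(
  commands=[
    [[0,0.3,0],[0,0,0],1],
    [[0,0.4,-0.2],[0,0,0],1],
    [[0,0,-0.8],[0,0,0],1],
    [[0,0,-0.8],[0,0,0],1],
    [[-0.6,-0.5,0],[0,0,0],1],
    [[-0.8,-0.5,0],[0,0,0],1],
    [[-0.8,-0.4,0],[0,0,0],1],
    [[0,0,0],[0,0,0],1],
    [[0,0,0],[0,0,0],1],
  ],
)

```text
clock: 24.42
eef_pos: [0.4746, -0.0293, 0.1078]
tool_rot: [0.714, 0.667, 0.146, 0.156]
ft_force: [-0.2, -0.6, 1.3]
width: 0.0002
grasp_force: 0.0
```

Run:
```python
from look import *
go(st(2,-82,30),Rt=stR()); print(inst()); c=sheets("top"); c=sheets("scene")
```

```text
t 24.42 pos [ 0.4746 -0.0293  0.1078] w 0.0002 F [-0.2 -0.6  1.3] grip 0.0 q [-0.26 -0.58 -0.72  1.    0.08  1.4 ]
  turn u [-0.07  0.02 -0.05] shift u [ 0.345 -0.049  1.075] n 1.13
[  4.  -95.8  73. ]
top brown 176 z 6.8 c 35.5 -13.6 size [110.6  32.4] ang 75.6
top blue 68 z 14.4 c 29.9 -7.3 size [  3.6 103.5] ang 0.1
top black 1097 z 19.0 c 1.3 -8.9 size [108.1  60.6] ang 88.7
scene brown 84 z 5.9 c 4.9 -63.1 size [ 7.4 60.4] ang 89.7
scene blue 0
scene black 646 z 18.3 c -1.9 -10.8 size [110.9  55.2] ang 88.3
```

>>> send_rows(
  commands=[
    [[0.2,-0.03,0.4],[-0.07,0.02,-0.05],0.6],
    [[0,0,0.7],[0,0,0],0.6],
    [[0,0,0.5],[0,0,0],0.6],
    [[0,0,0],[0,0,0],0.6],
    [[0,0,0],[0,0,0],0.6],
    [[0,0,0],[0,0,0],0.6],
  ],
)

```text
clock: 25.02
eef_pos: [0.5038, -0.0208, 0.0523]
tool_rot: [0.71, 0.67, 0.15, 0.159]
ft_force: [0.3, -0.2, -0.1]
width: 0.0169
grasp_force: 0.0
```

Run:
```python
from m import *
go(st(3,-84,1),Rt=stR()); print(inst())
```

```text
t 25.02 pos [ 0.5038 -0.0208  0.0523] w 0.0169 F [ 0.3 -0.2 -0.1] grip 0.0 q [-0.22 -0.46 -0.77  0.83  0.07  1.43]
  turn u [ 0.05 -0.02  0.07] shift u [ 0.034 -0.085  0.24 ] n 0.26
[  6.4 -85.4  10.6]
```

>>> send_rows(
  commands=[
    [[0,-0.08,0.1],[0.05,0,0.07],0.6],
    [[0,0,0.1],[0,0,0],0.6],
    [[0,0,0.02],[0,0,0],0.6],
    [[0,0,0],[0,0,0],0.6],
    [[0,0,0],[0,0,0],0.6],
  ],
)

```text
clock: 25.43
eef_pos: [0.5042, -0.0219, 0.0424]
tool_rot: [0.713, 0.667, 0.148, 0.157]
ft_force: [0.7, 0.2, -0.1]
width: 0.0173
grasp_force: 0.0
```

Run:
```python
from m import *
go(st(3,-66,1.5),Rt=stR()); print(inst())
```

```text
t 25.43 pos [ 0.5042 -0.0219  0.0424] w 0.0173 F [ 0.7  0.2 -0.1] grip 0.0 q [-0.22 -0.44 -0.77  0.81  0.07  1.43]
  turn u [-0.   -0.01 -0.02] shift u [ 0.512  0.009 -0.002] n 0.51
[  2.6 -86.5   1.4]
```

>>> send_rows(
  commands=[
    [[0.1,0,0],[0,0,0],0.6],
    [[0.1,0,0],[0,0,0],0.6],
    [[0.1,0,0],[0,0,0],0.6],
    [[0.1,0,0],[0,0,0],0.6],
    [[0,0,0],[0,0,0],0.6],
    [[0,0,0],[0,0,0],0.6],
  ],
)

```text
clock: 25.93
eef_pos: [0.5053, -0.0054, 0.0424]
tool_rot: [0.712, 0.668, 0.149, 0.157]
ft_force: [-0.1, -1.1, 1.3]
width: 0.0175
grasp_force: 0.5
```

>>> send_rows(
  commands=[
    [[0.06,0,0],[0,0,0],0.6],
    [[0.04,0,0],[0,0,0],0.6],
    [[0,0,0],[0,0,0],0.6],
  ],
)

```text
clock: 26.18
eef_pos: [0.5055, -0.0022, 0.0423]
tool_rot: [0.713, 0.667, 0.148, 0.158]
ft_force: [-0.2, -2.8, 1.6]
width: 0.017
grasp_force: 1.7
```

>>> send_rows(
  commands=[
    [[0.05,0,0],[0,0,0],0.6],
    [[0.03,0,0],[0,0,0],0.6],
    [[0,0,0],[0,0,0],0.6],
  ],
)

```text
clock: 26.43
eef_pos: [0.5056, -0.0005, 0.0424]
tool_rot: [0.713, 0.667, 0.147, 0.159]
ft_force: [-2.1, -7.1, 0.9]
width: 0.0169
grasp_force: 3.6
```

Run:
```python
from m import *
go(st(3,-66,1.5),Rt=stR()); print(inst())
```

```text
t 26.43 pos [ 5.056e-01 -5.000e-04  4.240e-02] w 0.0169 F [-2.1 -7.1  0.9] grip 3.6 q [-0.16 -0.44 -0.77  0.8   0.03  1.49]
  turn u [-0.01  0.04 -0.03] shift u [-0.024  0.009 -0.003] n 0.03
[  2.7 -65.    1.4]
```

>>> send_rows(
  commands=[
    [[0.06,0,0],[0,0,0],0.6],
    [[0.06,0,0],[0,0,0],0.6],
    [[0,0,0],[0,0,0],0.6],
  ],
)

```text
clock: 26.68
eef_pos: [0.5056, -0.0005, 0.0425]
tool_rot: [0.715, 0.665, 0.142, 0.163]
ft_force: [-3.1, -18.8, 2.1]
width: 0.0169
grasp_force: 9.1
```

>>> send_rows(
  commands=[
    [[-0.3,0,0],[0,0,0],0.6],
    [[-0.4,0,0],[0,0,0],0.8],
    [[-0.3,0,-0.3],[0,0,0],1],
    [[0,0,-0.9],[0,0,0],1],
    [[0,0,-0.7],[0,0,0],1],
    [[0,0,0],[0,0,0],1],
    [[0,0,0],[0,0,0],1],
  ],
)

```text
clock: 27.27
eef_pos: [0.4728, -0.0314, 0.1139]
tool_rot: [0.712, 0.667, 0.15, 0.159]
ft_force: [-0.2, -0.7, -0.0]
width: 0.0001
grasp_force: 0.0
```

Run:
```python
from look import *
go(st(66,-4,73),Rt=stR()); print(inst()); c=sheets("top"); d=sheets("scene")
for n,k in(("top",c),("scene",d)): print(n,fit(k,n=="top"))
```

```text
t 27.27 pos [ 0.4728 -0.0314  0.1139] w 0.0001 F [-0.2 -0.7 -0. ] grip 0.0 q [-0.27 -0.6  -0.73  1.01  0.09  1.39]
  turn u [ 0.05 -0.03 -0.01] shift u [2.35  1.526 0.155] n 2.81
[  5.  -98.   79.2]
top brown 158 z 6.5 c 35.7 1.3 size [106.4   8.3] ang 90.0
top blue 30
top black 1095 z 19.0 c 1.4 -0.2 size [106.   61.5] ang 89.9
scene brown 2
scene blue 16
scene black 597 z 18.4 c -1.1 -1.8 size [107.8  56.5] ang 88.4
top (array([ 0.51000378,  0.06480444, -0.05040437]), np.float64(-279.0628967285156))
scene (array([ 0.5069867 ,  0.0638612 , -0.08066258]), np.float64(-243.47720336914062))
```

In the top view a brown strip shows along the pack's upper edge, from about x=32 to 40. The plates are at the ledge, but the board is still about 7 mm off it because the finger tips taper. I'll turn the tool 90° and push with the fingers' flat sides.

>>> send_rows(
  commands=[
    [[0,0,0],[0,0,-1],-0.2],
    [[0,0,0],[0,0,-1],-0.2],
    [[0,0,0],[0,0,-1],-0.2],
    [[0,0,0],[0,0,-1],-0.2],
    [[0,0,0],[0,0,-1],-0.2],
    [[0,0,0],[0,0,-1],-0.2],
    [[0,0,0],[0,0,-1],-0.2],
    [[0,0,0],[0,0,-1],-0.2],
    [[0,0,0],[0,0,-1],-0.2],
    [[0,0,0],[0,0,-1],-0.2],
    [[0,0,0],[0,0,-1],-0.2],
    [[0,0,0],[0,0,-1],-0.2],
  ],
)

```text
clock: 28.37
eef_pos: [0.4702, -0.0308, 0.1082]
tool_rot: [0.281, 0.935, 0.05, 0.208]
ft_force: [0.3, 0.1, 0.4]
width: 0.0512
grasp_force: 0.0
```

>>> send_rows(
  commands=[
    [[0,0,0],[0,0,-1],-0.2],
    [[0,0,0],[0,0,-1],-0.2],
    [[0,0,0],[0,0,-1],-0.2],
    [[0,0,0],[0,0,-1],-0.2],
    [[0,0,0],[0,0,-1],-0.2],
    [[0,0,0],[0,0,-1],-0.2],
    [[-0.4,0.6,0],[0,0,0],-0.2],
    [[-0.4,0.6,0],[0,0,0],-0.2],
    [[-0.4,0.6,0],[0,0,0],-0.2],
    [[-0.3,0.6,0],[0,0,0],-0.2],
    [[0,0,0],[0,0,0],-0.2],
    [[0,0,0],[0,0,0],-0.2],
  ],
)

```text
clock: 29.37
eef_pos: [0.5311, 0.062, 0.1343]
tool_rot: [0.031, 0.976, -0.006, 0.214]
ft_force: [0.1, 0.8, -0.1]
width: 0.0516
grasp_force: 0.0
```

```bash
cat >> m.py <<'E'
def stR2(p=ST): # tool x down the slope, tool y along stand y
    Rm,_=T(p); return np.c_[-Rm[:,0],Rm[:,1],-Rm[:,2]]
E
python3 - <<'E'
from m import *
go(st(64,0,10),Rt=stR2()); print(inst())
E
```

```text
t 29.37 pos [0.5311 0.062  0.1343] w 0.0516 F [ 0.1  0.8 -0.1] grip 0.0 q [ 0.01 -0.39 -0.55  0.98 -0.03  0.06]
  turn u [ 0.03 -0.06  0.02] shift u [-0.077  0.024  1.64 ] n 1.64
[60.9 -1.  75.6]
```

>>> send_rows(
  commands=[
    [[-0.08,0.02,0.6],[0.03,-0.06,0],-0.2],
    [[0,0,0.7],[0,0,0],-0.2],
    [[0,0,0.5],[0,0,0],-0.2],
    [[0,0,0],[0,0,0],-0.2],
    [[0,0,0],[0,0,0],-0.2],
    [[0,0,0],[0,0,0],-0.2],
  ],
)

```text
clock: 29.87
eef_pos: [0.5648, 0.0584, 0.0724]
tool_rot: [0.033, 0.975, -0.008, 0.218]
ft_force: [-0.3, 0.9, -0.2]
width: 0.0513
grasp_force: 0.0
```

Run:
```python
from m import *
go(st(64,0,-1.5),Rt=stR2()); print(inst())
```

```text
t 29.87 pos [0.5648 0.0584 0.0724] w 0.0513 F [-0.3  0.9 -0.2] grip 0.0 q [ 0.   -0.27 -0.59  0.81 -0.03  0.06]
  turn u [-0.02  0.04 -0.03] shift u [0.035 0.061 0.17 ] n 0.18
[65.4 -2.4  5.3]
```

>>> send_rows(
  commands=[
    [[0,0.06,0.06],[0,0,0],-0.2],
    [[0,0,0.06],[0,0,0],-0.2],
    [[0,0,0.04],[0,0,0],-0.2],
    [[0,0,0],[0,0,0],-0.2],
    [[0,0,0],[0,0,0],-0.2],
  ],
)

```text
clock: 30.28
eef_pos: [0.5684, 0.0613, 0.0672]
tool_rot: [0.032, 0.975, -0.008, 0.219]
ft_force: [0.1, 0.1, -0.4]
width: 0.0512
grasp_force: 0.0
```

>>> send_rows(
  commands=[
    [[0.1,0,0],[0,0,0],-0.2],
    [[0.1,0,0],[0,0,0],-0.2],
    [[0.1,0,0],[0,0,0],-0.2],
    [[0.08,0,0],[0,0,0],-0.2],
    [[0,0,0],[0,0,0],-0.2],
    [[0,0,0],[0,0,0],-0.2],
  ],
)

```text
clock: 30.78
eef_pos: [0.5541, 0.0621, 0.0601]
tool_rot: [0.032, 0.975, -0.008, 0.218]
ft_force: [-1.1, 0.1, 0.1]
width: 0.0512
grasp_force: 0.0
```

Run:
```python
from m import *
go(st(43,0,-1.5),Rt=stR2()); print(inst())
```

```text
t 30.78 pos [0.5541 0.0621 0.0601] w 0.0512 F [-1.1  0.1  0.1] grip 0.0 q [ 0.01 -0.29 -0.63  0.79 -0.03  0.07]
  turn u [-0.02  0.05 -0.02] shift u [ 0.183 -0.016  0.004] n 0.18
[50.3  0.6 -1.3]
```

>>> send_rows(
  commands=[
    [[0.06,0,0],[0,0,0],-0.2],
    [[0.06,0,0],[0,0,0],-0.2],
    [[0,0,0],[0,0,0],-0.2],
  ],
)

```text
clock: 31.03
eef_pos: [0.5507, 0.0624, 0.0589]
tool_rot: [0.032, 0.975, -0.008, 0.219]
ft_force: [0.9, -0.1, 1.6]
width: 0.0513
grasp_force: 0.5
```

>>> send_rows(
  commands=[
    [[0.06,0,0],[0,0,0],-0.2],
    [[0.05,0,0],[0,0,0],-0.2],
    [[0,0,0],[0,0,0],-0.2],
  ],
)

```text
clock: 31.28
eef_pos: [0.5468, 0.0626, 0.0572]
tool_rot: [0.032, 0.975, -0.008, 0.219]
ft_force: [2.8, -0.5, 0.5]
width: 0.0513
grasp_force: 1.1
```

>>> send_rows(
  commands=[
    [[0.06,0,0],[0,0,0],-0.2],
    [[0.05,0,0],[0,0,0],-0.2],
    [[0,0,0],[0,0,0],-0.2],
  ],
)

```text
clock: 31.53
eef_pos: [0.5461, 0.0627, 0.0583]
tool_rot: [0.032, 0.974, -0.008, 0.223]
ft_force: [7.1, -0.8, 1.2]
width: 0.0513
grasp_force: 3.7
```

Run:
```python
from look import *
go(st(43,0,-1.5),Rt=stR2()); print(inst())
```

```text
t 31.53 pos [0.5461 0.0627 0.0583] w 0.0513 F [ 7.1 -0.8  1.2] grip 3.7 q [ 0.01 -0.32 -0.66  0.78 -0.04  0.07]
  turn u [-0.02  0.16 -0.02] shift u [-0.018 -0.015  0.05 ] n 0.06
[42.3  0.6  0.5]
```

>>> send_rows(
  commands=[
    [[0.06,0,0.02],[0,0,0],-0.2],
    [[0.06,0,0.02],[0,0,0],-0.2],
    [[0,0,0],[0,0,0],-0.2],
  ],
)

```text
clock: 31.78
eef_pos: [0.5461, 0.0627, 0.0584]
tool_rot: [0.033, 0.973, -0.008, 0.227]
ft_force: [11.7, -1.4, 4.2]
width: 0.0513
grasp_force: 6.0
```

>>> send_rows(
  commands=[
    [[-0.3,0,0],[0,0,0],-0.2],
    [[-0.3,0,0],[0,0,0],-0.2],
    [[0,0,-0.6],[0,0,0],0.2],
    [[0,0,-0.9],[0,0,0],1],
    [[0,0,-0.9],[0,0,0],1],
    [[0.4,-0.9,0],[0,0,0],1],
    [[0.4,-0.9,0],[0,0,0],1],
    [[0.4,-0.9,0],[0,0,0],1],
    [[0,-0.4,0],[0,0,0],1],
    [[0,0,0],[0,0,0],1],
    [[0,0,0],[0,0,0],1],
  ],
)

```text
clock: 32.7
eef_pos: [0.4669, -0.0567, 0.1268]
tool_rot: [0.034, 0.975, -0.007, 0.218]
ft_force: [1.3, -0.1, -0.3]
width: -0.0001
grasp_force: 0.0
```

Run:
```python
from look import *
go(st(3,-90,73),Rt=stR2()); print(inst()); c=sheets("top"); d=sheets("scene")
a=c["image"][170:280,195:290,::-1]; b=d["image"][190:275,185:290,::-1]
f=lambda a:cv2.resize(a,(int(a.shape[1]*430/a.shape[0]),430),interpolation=cv2.INTER_CUBIC)
g=np.hstack([f(a),f(b)]); cv2.imwrite("pics/sq.png",g[:,:800]); print(g.shape)
```

```text
t 32.7 pos [ 0.4669 -0.0567  0.1268] w -0.0001 F [ 1.3 -0.1 -0.3] grip 0.0 q [-0.34 -0.6  -0.7   1.05  0.12 -0.25]
  turn u [-0.02  0.03 -0.05] shift u [0.091 0.841 0.493] n 0.98
[   6.6 -123.6   92.7]
top brown 0
top blue 37
top black 1085 z 19.0 c 1.9 0.4 size [104.8  60.4] ang 89.9
scene brown 0
scene blue 21
scene black 993 z 18.4 c -0.2 -1.0 size [105.8  56.2] ang 89.5
(430, 902, 3)
```

View pics/sq.png

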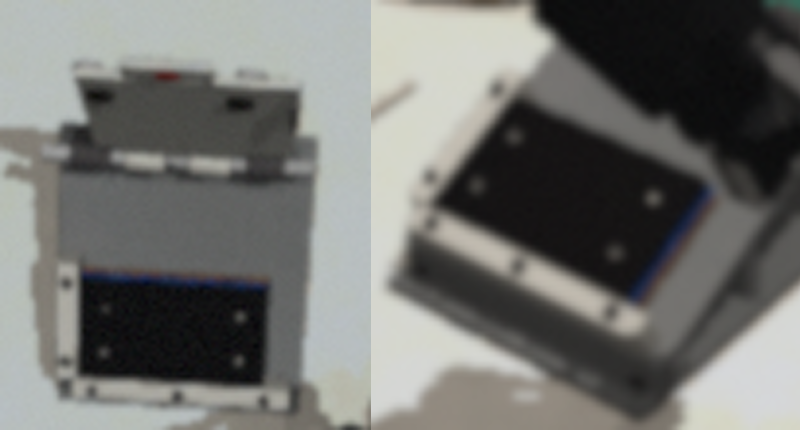

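The pack is square: in both views the plates lie flush to the ledge and fence, with only thin edge faces of blue and brown showing. Next is the leaf: go over it and behind the tab.

>>> send_rows(
  commands=[
    [[0,0,-0.8],[0,0,-0.05],1],
    [[0,0,-0.9],[0,0,0],1],
    [[0,0,-0.9],[0,0,0],1],
    [[-0.7,0.44,0],[0,0,0],1],
    [[-0.8,0.44,0],[0,0,0],1],
    [[-0.8,0.44,0],[0,0,0],1],
    [[-0.8,0.44,0],[0,0,0],1],
    [[-0.8,0.44,0],[0,0,0],1],
    [[-0.8,0.44,0],[0,0,0],1],
    [[-0.76,0.44,0],[0,0,0],1],
    [[0,0,0],[0,0,0],1],
    [[0,0,0],[0,0,0],1],
  ],
)

```text
clock: 33.8
eef_pos: [0.6296, 0.0605, 0.3135]
tool_rot: [0.028, 0.976, -0.008, 0.217]
ft_force: [-0.2, 0.6, -0.2]
width: 0.0001
grasp_force: 0.0
```

Run:
```python
from m import *
go(st(225,0,130),Rt=stR2()); print(inst())
```

```text
t 33.8 pos [0.6296 0.0605 0.3135] w 0.0001 F [-0.2  0.6 -0.2] grip 0.0 q [ 0.   -0.12  0.02  1.27 -0.03  0.06]
  turn u [0.01 0.02 0.08] shift u [ 0.02  -0.097  1.662] n 1.67
[225.8   3.9 196.5]
```

>>> send_rows(
  commands=[
    [[0,-0.1,0.5],[0,0,0.08],1],
    [[0,0,0.6],[0,0,0],1],
    [[0,0,0.5],[0,0,0],1],
    [[0,0,0],[0,0,0],1],
    [[0,0,0],[0,0,0],1],
  ],
)

```text
clock: 34.22
eef_pos: [0.6534, 0.0521, 0.2543]
tool_rot: [0.033, 0.976, -0.007, 0.216]
ft_force: [0.3, 0.4, 0.0]
width: 0.0001
grasp_force: 0.0
```

Run:
```python
from look import *
go(st(225,0,130),Rt=stR2()); print(inst())
d=vision.capture("scene"); u,v=proj(d,[st(196,0,132)])[0].astype(int)
cv2.imwrite("pics/leaf.png",cv2.resize(d["image"][v-60:v+60,u-70:u+70,::-1],None,fx=4,fy=4,interpolation=cv2.INTER_CUBIC))
# path of the TCP in stand mm and shift units between waypoints
prev=None
for th in [2.2,2.0,1.8,1.57,1.3,1.0,.75,.5,.25,.1,0]:
    c,s=np.cos(th),np.sin(th); r=138; C=np.array([110-r*c+4.5*s+11+max(0,-12*c),21.5+r*s+4.5*c])
    print(th,C.round(0),None if prev is None else ((C-prev)*[-1,-1]/40).round(2)); prev=C
```

```text
t 34.22 pos [0.6534 0.0521 0.2543] w 0.0001 F [0.3 0.4 0. ] grip 0.0 q [-0.01 -0.08 -0.06  1.15 -0.02  0.05]
  turn u [-0.02 -0.01 -0.04] shift u [-0.055  0.075  0.064] n 0.11
[222.8  -3.  132.6]
2.2 [213. 130.] None
2.0 [188. 145.] [ 0.63 -0.37]
1.8 [159. 155.] [ 0.7  -0.24]
1.57 [125. 160.] [ 0.85 -0.12]
1.3 [ 88. 156.] [0.92 0.1 ]
1.0 [ 50. 140.] [0.95 0.39]
0.75 [ 23. 119.] [0.68 0.53]
0.5 [ 2. 92.] [0.53 0.68]
0.25 [-12.  60.] [0.34 0.79]
0.1 [-16.  40.] [0.11 0.51]
0 [-17.  26.] [0.03 0.34]
```

View pics/leaf.png

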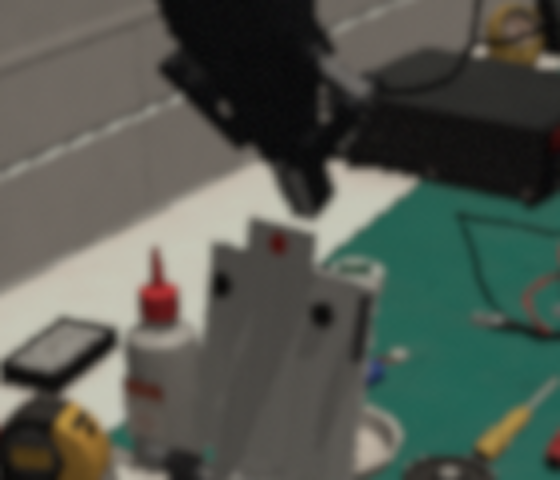

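The closed fingertip is behind the tab, near (310,210), with the tab's disc at (278,243). I lower it a little more for overlap and start pulling.

>>> send_rows(
  commands=[
    [[0,0.07,0.25],[0,0,0],1],
    [[0,0,0],[0,0,0],1],
    [[0.25,0,0],[0,0,0],1],
    [[0.25,0,-0.1],[0,0,0],1],
    [[0.2,0,-0.15],[0,0,0],1],
    [[0.2,0,-0.15],[0,0,0],1],
    [[0,0,0],[0,0,0],1],
  ],
)

```text
clock: 34.85
eef_pos: [0.6192, 0.0572, 0.2482]
tool_rot: [0.033, 0.975, -0.007, 0.219]
ft_force: [-0.2, 0.5, 0.7]
width: -0.0001
grasp_force: 0.0
```

```bash
cat >> look.py <<'E'
def leaf(n="scene"):
    c=vision.capture(n); Rm,o=T(ST); Q=(cloud(c)-o)@Rm; V=c["image"].max(2); q0=Q-np.array([.110,0,.0215]); r=np.hypot(q0[...,0],q0[...,2])
    m=(abs(abs(Q[...,1])-.044)<.008)&(r>.04)&(r<.125)&(Q[...,2]>.015)&(V>85); q=q0[m]; th=np.arctan2(q[:,2],-q[:,0]); print(n,"leaf",m.sum(),np.percentile(th,[10,50,90]).round(3))
E
python3 - <<'E'
from look import *
go(st(188,0,145),Rt=stR2()); print(inst()); leaf(); leaf("top")
E
```

```text
t 34.85 pos [0.6192 0.0572 0.2482] w -0.0001 F [-0.2  0.5  0.7] grip 0.0 q [-0.   -0.17 -0.16  1.14 -0.03  0.06]
  turn u [-0.01  0.06 -0.04] shift u [ 0.025  0.003 -0.084] n 0.09
[ 1.890e+02 -1.000e-01  1.416e+02]
scene leaf 24 [1.971 1.992 2.002]Traceback (most recent call last):
  File "<stdin>", line 2, in <module>
  File "look.py", line 17, in leaf
    m=(abs(abs(Q[...,1])-.044)<.008)&(r>.04)&(r<.125)&(Q[...,2]>.015)&(V>85); q=q0[m]; th=np.arctan2(q[:,2],-q[:,0]); print(n,"leaf",m.sum(),np.percentile(th,[10,50,90]).round(3))
                                                                                                                                             ~~~~~~~~~~~~~^^^^^^^^^^^^^^^
    return _quantile_unchecked(
        a, q, axis, out, overwrite_input, method, keepdims, weights)
    return _ureduce(a,
                    func=_quantile_ureduce_func,
    ...<5 lines>...
                    overwrite_input=overwrite_input,
                    method=method)
    r = func(a, **kwargs)
    result = _quantile(arr,
                       quantiles=q,
    ...<2 lines>...
                       out=out,
                       weights=wgt)
    slices_having_nans = np.isnan(arr[-1, ...])
                                  ~~~^^^^^^^^^
IndexError: index -1 is out of bounds for axis 0 with size 0
```

>>> send_rows(
  commands=[
    [[0.25,0,-0.08],[0,0,0],1],
    [[0.25,0,-0.08],[0,0,0],1],
    [[0.25,0,-0.08],[0,0,0],1],
    [[0.28,0,-0.05],[0,0,0],1],
    [[0.28,0,-0.04],[0,0,0],1],
    [[0.28,0,-0.03],[0,0,0],1],
    [[0.31,0,0.02],[0,0,0],1],
    [[0.31,0,0.03],[0,0,0],1],
    [[0.31,0,0.05],[0,0,0],1],
    [[0,0,0],[0,0,0],1],
  ],
)

```text
clock: 35.78
eef_pos: [0.5231, 0.0636, 0.2111]
tool_rot: [0.034, 0.976, -0.007, 0.217]
ft_force: [0.1, 1.4, -0.9]
width: 0.0
grasp_force: 0.0
```

Run:
```python
from look import *
go(st(50,0,138),Rt=stR2()); print(inst()); leaf()
```

```text
t 35.78 pos [0.5231 0.0636 0.2111] w 0.0 F [ 0.1  1.4 -0.9] grip 0.0 q [ 0.01 -0.43 -0.43  1.13 -0.04  0.08]
  turn u [-0.02  0.   -0.04] shift u [ 0.901 -0.002  0.266] n 0.94
[8.600e+01 1.000e-01 1.486e+02]
scene leaf 15 [1.234 1.253 1.262]
```

>>> send_rows(
  commands=[
    [[0.3,0,0.08],[0,0,0],1],
    [[0.3,0,0.1],[0,0,0],1],
    [[0.3,0,0.12],[0,0,0],1],
    [[0.24,0,0.16],[0,0,0],1],
    [[0.23,0,0.18],[0,0,0],1],
    [[0.21,0,0.19],[0,0,0],1],
    [[0.19,0,0.22],[0,0,0],1],
    [[0.18,0,0.23],[0,0,0],1],
    [[0.16,0,0.23],[0,0,0],1],
    [[0,0,0],[0,0,0],1],
  ],
)

```text
clock: 36.67
eef_pos: [0.4732, 0.067, 0.1195]
tool_rot: [0.034, 0.976, -0.007, 0.216]
ft_force: [-0.8, 0.2, 0.3]
width: -0.0001
grasp_force: 0.0
```

Run:
```python
from look import *
go(st(-12,0,58),Rt=stR2()); print(inst()); leaf()
```

```text
t 36.67 pos [0.4732 0.067  0.1195] w -0.0001 F [-0.8  0.2  0.3] grip 0.0 q [ 0.03 -0.57 -0.7   1.01 -0.04  0.09]
  turn u [-0.02 -0.01 -0.05] shift u [ 0.349 -0.006  0.721] n 0.8
[ 2.   0.2 86.8]
scene leaf 199 [0.511 0.53  0.566]
```

>>> send_rows(
  commands=[
    [[0.12,0,0.2],[0,0,0],1],
    [[0.12,0,0.22],[0,0,0],1],
    [[0.1,0,0.22],[0,0,0],1],
    [[0.1,0,0.2],[0,0,0],1],
    [[0.06,0,0.16],[0,0,0],1],
    [[0.03,0,0.15],[0,0,0],1],
    [[0,0,0.1],[0,0,0],1],
    [[0,0,0.1],[0,0,0],1],
    [[0,0,0],[0,0,0],1],
  ],
)

```text
clock: 37.47
eef_pos: [0.4783, 0.0667, 0.0637]
tool_rot: [0.034, 0.975, -0.007, 0.218]
ft_force: [-0.5, -0.3, -0.3]
width: -0.0
grasp_force: 0.0
```

Run:
```python
from look import *
go(st(-20,0,26),Rt=stR2()); print(inst()); leaf()
```

```text
t 37.47 pos [0.4783 0.0667 0.0637] w -0.0 F [-0.5 -0.3 -0.3] grip 0.0 q [ 0.03 -0.53 -0.79  0.87 -0.04  0.09]
  turn u [-0.02  0.03 -0.05] shift u [ 0.076 -0.007  0.201] n 0.21
[-17.    0.3  34. ]
scene leaf 311 [0.094 0.12  0.157]
```

Now press down onto the pack until the force rises.

>>> send_rows(
  commands=[
    [[0.05,0,0.08],[0,0,0],1],
    [[0,0,0.08],[0,0,0],1],
    [[0,0,0.05],[0,0,0],1],
    [[0,0,0],[0,0,0],1],
  ],
)

```text
clock: 37.85
eef_pos: [0.4806, 0.0667, 0.0564]
tool_rot: [0.034, 0.975, -0.007, 0.219]
ft_force: [0.1, 0.5, 0.2]
width: 0.0003
grasp_force: 0.0
```

>>> send_rows(
  commands=[
    [[0,0,0.06],[0,0,0],1],
    [[0,0,0.06],[0,0,0],1],
    [[0,0,0],[0,0,0],1],
  ],
)

```text
clock: 38.1
eef_pos: [0.4809, 0.0667, 0.0561]
tool_rot: [0.033, 0.976, -0.008, 0.217]
ft_force: [-34.5, -0.0, 34.6]
width: -0.0004
grasp_force: 22.9
```

Run:
```python
from look import *
go(st(-20,0,26),Rt=stR2()); print(inst()); leaf()
```

```text
t 38.1 pos [0.4809 0.0667 0.0561] w -0.0004 F [-34.5  -0.   34.6] grip 22.9 q [ 0.03 -0.51 -0.79  0.85 -0.04  0.09]
  turn u [-0.03  0.02 -0.04] shift u [ 0.054 -0.01   0.002] n 0.06
[-17.8   0.4  26.1]
scene leaf 314 [0.039 0.067 0.104]
```

>>> send_rows(
  commands=[
    [[0,0,-0.15],[0,0,0],1],
    [[0,0,-0.4],[0,0,0],1],
    [[0,0,-0.9],[0,0,0],1],
    [[0,0,-0.9],[0,0,0],1],
    [[0,-0.9,0],[0,0,0],1],
    [[0,-0.9,0],[0,0,0],1],
    [[0,-0.9,0],[0,0,0],1],
    [[0,-0.9,0],[0,0,0],1],
    [[0,0,0],[0,0,0],1],
    [[0,0,0],[0,0,0],1],
  ],
)

```text
clock: 38.98
eef_pos: [0.4321, -0.0771, 0.1369]
tool_rot: [0.037, 0.975, -0.008, 0.218]
ft_force: [-0.2, 0.3, -0.0]
width: 0.0003
grasp_force: 0.0
```

Run:
```python
from look import *
leaf(); leaf("top"); d=vision.capture("scene")
b=d["image"][170:275,180:300,::-1]; cv2.imwrite("pics/end.png",cv2.resize(b,None,fx=5,fy=5,interpolation=cv2.INTER_CUBIC))
```

```text
scene leaf 192 [0.034 0.052 0.091]
top leaf 413 [0.045 0.078 0.126]
```

View pics/end.png

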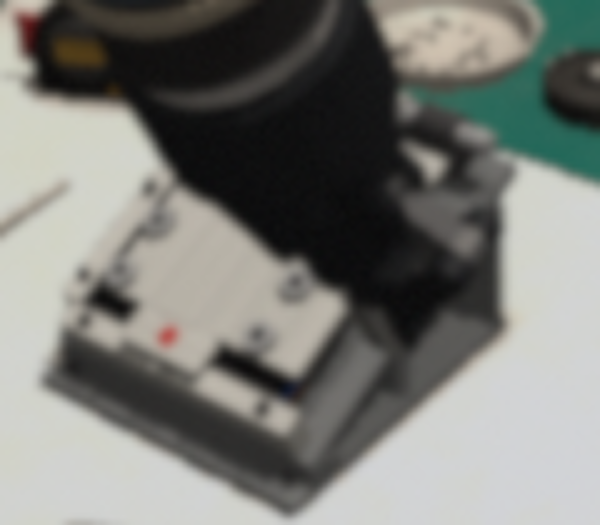

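The leaf lies flat on the pack, with its tab disc at (168,336) over the ledge and the arm clear. Handing in.

```bash
python3 -c "
from rig import ticket
print(ticket.sign_off())"
```

```text
the job is handed in; nothing more can be done
None
```

The job is handed in at about 39 s of the 72 s, and the judge's result was not reported back: the board and both plates (black on top of blue) look square and tight in the stand, and the drill leaf is down flat on them. I regripped the black plate once after an early grip missed it and the next held it tilted.

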